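Refit and lock the filter-box hatch

TASK

Put the loose grey hatch back into the opening on top of the white water-filter box so that it sits flush, then push its wing stud in and turn it a quarter turn clockwise until it springs back up into its catch and the hatch is locked. The catch sits a little askew, so feel for its slot with a light push, and stop pushing as soon as the stud touches bottom; never press or force it with more than about 25 N. Leave the mug, the tin and the flask where they stand.

Things in the scene. Friction and masses are not known exactly. Their poses are not given: they have to be found in the camera images.
- filter_box: White sheet-metal water-filter housing, fixed, 280 (x) x 190 (y) x 130 mm high, pipes at its +x end. Origin: centre of its underside, z up. On a bridge in its opening stands the catch: a 42 mm square steel cup with a slot in its 4 mm top plate, 30 mm long and 8 mm wide, roughly along the box's x.
- box_mouth (a point): Centre of the 139 (x) x 99 (y) mm opening, level with the box top; axes as the box. The catch was clamped with play: its slot lies up to 0.8 mm off in x, 1 mm in y, turned up to 0.4 rad either way, its top plate 7.5 to 12.5 mm down. Under the 4 mm plate are 6 mm ridges beside the two locked notches (across the slot), end stops, and a cup floor 12.5 mm down.
- hatch: Loose grey plastic hatch, 156 (x) x 116 (y) mm plate 4 mm thick, on a skirt 136 x 96 mm outside and 33 mm deep, tips tapered in 2 mm; about 0.3 kg. Stands on its skirt on the worktop. Origin: centre of the skirt's lower edge, z up. Fits the opening at yaw 0 or half a turn. The wing stud passes through its middle.
- hatch_seat (a point): Centre of the underside of the hatch's plate, 33 mm above the skirt's lower edge; axes as the hatch. It meets point box_mouth when the hatch sits flush.
- wing (a point): Centre of the stud's bright metal wing: 40 (x) x 10 (y) x 26 mm (z). With the stud out it stands 39 mm above hatch_seat, the wing's lower edge 22 mm over the hatch's top face; it sinks as the stud is pushed. x runs along the wing and along the cross-pin (26 mm long, 5 mm thick, on a 6 mm shank), whose axis is 51.5 mm below this point.
- stud_press (a joint): How far the stud is pushed into the hatch (m), 0 out to 0.0155 in; spring 2 N at 0, 0.4 N per mm more. With the hatch flush, the pin clears the ridges 7.5 to 12.5 mm in and touches the cup floor 1.5 mm deeper (hard stop, felt as a jump above the spring's 6 to 8 N). Released in the notches it springs back to 1.5 to 6.5 mm.
- stud_turn (a joint): Angle of the wing to the hatch (rad): 0 = along the hatch's x, grows clockwise from above. Starts within 0.3 of 0; friction 0.03 N m, enough to carry the hatch by the wing. Off the slot's line the pin rests on the plate and the hatch stands 2.5 mm or more proud. Locked is 1.57 past the slot's line, end stops 0.25 beyond. Pushed in too little, slot or ridges block the turn.
- mug: White mug, 82 mm wide, 95 mm high, handle at its y; origin under its centre. Leave alone.
- tin: Grey round tin, 112 mm wide, 78 mm high; origin under its centre. Leave alone.
- flask: Black vacuum flask, 108 mm wide, 235 mm high; origin under its centre. Leave alone.

How it is judged:
On the way:
1. the hatch sits flush in the opening, its stud not yet turned (horizontal distance between hatch_seat and box_mouth below 0.005 m and z of hatch_seat in the frame of box_mouth between -0.002 and 0.002 m and angle between the z axis of hatch_seat and the z axis of box_mouth, either way round below 0.04 rad and value of joint stud_turn below 0.5 rad), for 0.1 s.
At the end, for the whole second after the job is handed in: The hatch sits in the opening, within 5 mm of its centre, flush to 2 mm and level; the wing stands across the box's x axis to 40 degrees (the catch may sit askew); the stud has sprung up into the notches (less than 7 mm in); everything is released and at rest (horizontal distance between hatch_seat and box_mouth below 0.005 m and z of hatch_seat in the frame of box_mouth between -0.002 and 0.002 m and angle between the z axis of hatch_seat and the z axis of box_mouth, either way round below 0.04 rad and angle between the x axis of wing and the y axis of box_mouth, either way round below 0.7 rad and value of joint stud_press below 0.007 m and linear speed of hatch below 0.01 m/s); the robot touches nothing.
It fails at once if the hatch and its stud are forced against the box: more than 45 N of contact (contact force between hatch and filter_box above 45 N).
It fails at once if the mug, tin or flask is shifted by more than 20 mm or tipped (distance of any of mug, tin, flask from where it was at the start of the episode above 0.02 m or angle between any of mug, tin, flask's own z axis and vertical above 0.3 rad).
It also fails if it takes over 72 s, if anything falls off the work surface, if the arm or the gripper's body presses on something with over 40 N, if the wrist force passes 120 N, or if a joint passes its speed limit or range.

ROBOT

A 6-joint arm with a two-finger parallel gripper is mounted at the origin on the work surface. World frame = base frame: x ahead of the robot, y to its left, z up, the work surface at z = 0. Lengths are in m, angles in rad, forces in N, time in s.
With the tool pointing down it reaches from about 0.375 to 0.9 m from the base axis. Payload 3.1 kg.
Tool frame: the origin (TCP) lies on the centre line of the jaws, within the pads' length; the fingertips stand 14 mm ahead of it and the grasp point (between the pads) lies 5 mm behind it; y points along the fingers, z is the direction in which the jaws open and shut, and the axes are right-handed (so a half turn about y gives the same grasp; the last joint's range is limited). The gripper opens to 87 mm and grips with 3 to 60 N. Pads are 19 mm wide; open, the fingers measure 117 mm over their backs; the gripper's body (75 mm by 190 mm) begins 51 mm behind the grasp point.
Start: joints at [0.928, 0.527, 1.433, -0, 1.181, -0.178], TCP at [0.28, 0.559, 0.237] pointing down, gripper open.
Joint ranges: [-3.08, 3.08], [-0.75, 2.2], [0.22, 2.44], [-1.43, 4.57], [0, 2.65], [-2.85, 2.85]. Speed limits (rad/s): [2.79, 2.79, 3.14, 3.14, 3.14, 3.14].

INTERFACE

Orientations are given as a unit quaternion [x, y, z, w].
In Python, from rig import robot, vision gives the robot as it stands.
- The arm moves only by the shell command python3 -m crank 'ROWS' [FORCE]. ROWS is JSON, a list of rows, each a list of 7 numbers: the shift along the tool's x, y, z as a fraction of full scale, then the turn, a rotation vector about the tool's x, y, z as a fraction of full scale, then the gripper command: -1 is shut, 1 is fully open, values between are in proportion. In form: [[x, y, z, wx, wy, wz, grip], ...]. A call has 1 to 10 rows; each row is the pose to reach, as a shift and turn from the pose commanded when the call began, along the tool's axes at that moment, turning the shorter way round; what a row does not reach only later rows make up. Full scale, the value 1, is 50 cm for a shift and pi rad for a turn. A row lasts 1/8 s, in which the tool goes at most 62.5 mm and 10.7 degrees, less where a joint would pass 70% of its speed; a pose out of reach is approached as far as the arm can. A call with a number of a shift or a turn outside -1 to 1 is refused whole. A call with a gripper value outside its range is refused whole. The fingers move at their own pace and stop on an object; FORCE is the grip in N (left out, the last holds). Time passes only in rows, so rows that repeat a pose let the fingers close. It gives the time, the measured TCP pose, the force and the opening at its end, in the units of the state.
- robot.get_obs(): the state, without advancing time (a new reading comes with each control period).
- vision.camera(name): name is "side" or "top" or "wrist"; returns the picture (400x640x3 uint8, blue, green, red); there is no depth.
- vision.camera_info(name): a dict with "vfov" (degrees; the focal length in pixels is half the picture's height over the tangent of half this angle, whatever the lens; pixels are square), "cx", "cy" (the principal point, pixels), "world_from_camera" (4x4, takes a point from camera to world coordinates); the wrist camera has in their place "tool_from_camera" (4x4, takes a point from camera to tool coordinates, whose origin is the TCP and whose axes are the tool frame's). Camera axes: x right, y up, looking along -z (the intrinsics and any distortion apply to the point x, -y, -z); pixel columns grow to the right and rows downward; lengths in m; the calibration is good to about 2 mm. The wrist camera is an equidistant fisheye: a pixel r from the principal point sees the ray r / f radians off the axis. A picture is of the moment at which its call begins: read the wrist's pose just before it. camera_info takes no time and is no camera call.
- robot.hand_in(): hands the job in, once; it reports no verdict.
The state is a dict: "time": time; "q": joint angles; "joint_velocities": joint speeds; "joint_torque": joint torques, N m; "position": TCP position; "tool_rot": TCP orientation; "ft_force": force on the tool from outside, world axes, zero at the start; "moment": the same for the moment, N m; "grip_width": finger opening in m.
Only numpy, scipy, OpenCV 4.12 (cv2) and the standard library are available. Lean on these libraries where they do the work, as an engineer would, in place of code of your own. Each camera call takes 0.05 s, during which the arm holds its last target.

## Working session

There is one attempt and no reset: what is moved stays moved. The work goes in short steps, Python scripts to look and compute and a shell command to move; the robot and the scene stay as the last step left them, time stands still between calls to the robot, and variables do not carry over. Pictures are saved under pics/ and viewed, and the job is handed in when it is done.

```bash
ls; mkdir -p pics; cat > h.py <<'E'
import numpy as np, cv2
from rig import robot, vision
from scipy.spatial.transform import Rotation as R
np.set_printoptions(precision=4,suppress=True)
E
python3 - <<'E'
from h import *
o=robot.get_obs();print(o)
for n in ["side","top","wrist"]:
    i=vision.camera_info(n);print(n,i)
    cv2.imwrite(f"pics/{n}0.png",vision.camera(n))
E
```

```text
pics
{'time': 0.0, 'q': array([ 0.9285,  0.5285,  1.4339,  0.    ,  1.1814, -0.1785]), 'joint_velocities': array([ 0.0012,  0.0003, -0.0019,  0.0005,  0.0012, -0.0016]), 'joint_torque': array([  0.0005, -44.004 , -17.6592,   0.0632,   0.0582,  -0.0002]), 'position': array([0.2791, 0.5584, 0.2356]), 'tool_rot': array([ 0.6889, -0.1628,  0.1622, -0.6875]), 'ft_force': array([-0.874 ,  0.1972,  0.2631]), 'moment': array([ 0.032 ,  0.0238, -0.021 ]), 'grip_width': 0.08720670049477026}
side {'vfov': 49.5155477495331, 'cx': 316.62259297760846, 'cy': 206.80778018336255, 'world_from_camera': array([[ 0.9946,  0.0561, -0.0868,  0.4765],
       [-0.1033,  0.5163, -0.8502, -0.8849],
       [-0.0029,  0.8546,  0.5193,  0.6728],
       [ 0.    ,  0.    ,  0.    ,  1.    ]])}
top {'vfov': 52.29001108122126, 'cx': 321.14732340460523, 'cy': 200.83165937097647, 'world_from_camera': array([[ 0.0176,  0.981 , -0.1932,  0.3756],
       [-0.9998,  0.019 ,  0.0055,  0.0548],
       [ 0.0091,  0.193 ,  0.9812,  1.0302],
       [ 0.    ,  0.    ,  0.    ,  1.    ]])}
wrist {'vfov': 65.70646984690485, 'cx': 326.84874750356164, 'cy': 199.7396906126609, 'tool_from_camera': array([[ 0.0004, -0.9687, -0.2484, -0.0665],
       [-0.0004,  0.2484, -0.9687, -0.1483],
       [ 1.    ,  0.0005, -0.0003,  0.0007],
       [ 0.    ,  0.    ,  0.    ,  1.    ]])}
```

View pics/side0.png

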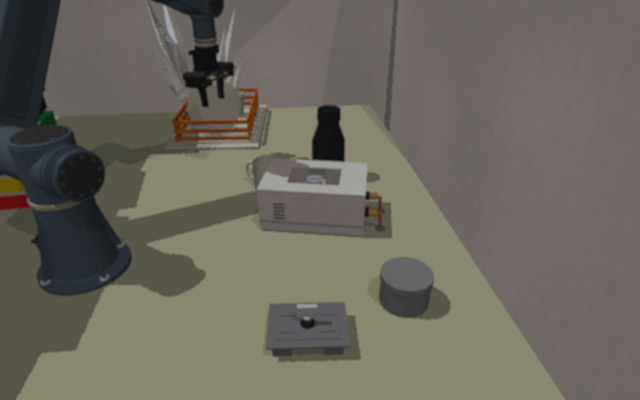

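View pics/top0.png

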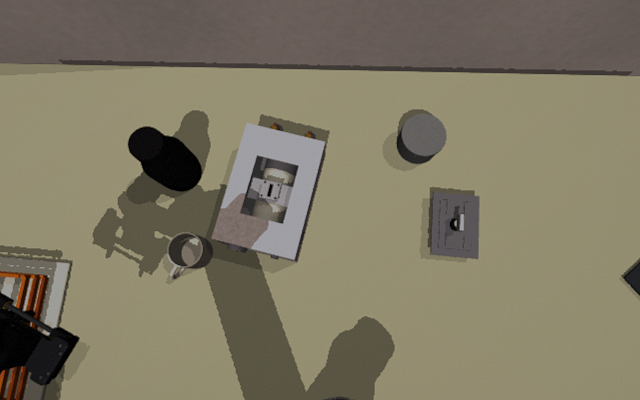

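View pics/wrist0.png

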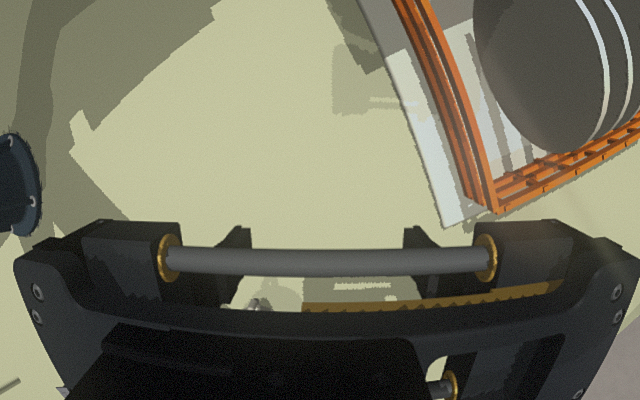

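The side and top views show the box (top image ~(270,190), yawed), the hatch with its wing at ~(455,223), the tin at (421,137), the flask at (165,160) and the mug at (188,250). I'll enlarge the box and hatch to measure them.

```bash
python3 - <<'E'
from h import *
im=cv2.imread("pics/top0.png")
cv2.imwrite("pics/top0_box.png",cv2.resize(im[115:265,205:335],None,fx=4,fy=4,interpolation=cv2.INTER_CUBIC))
cv2.imwrite("pics/top0_hatch.png",cv2.resize(im[180:270,420:490],None,fx=6,fy=6,interpolation=cv2.INTER_CUBIC))
E
```

```text
(no output)
```

View pics/top0_box.png

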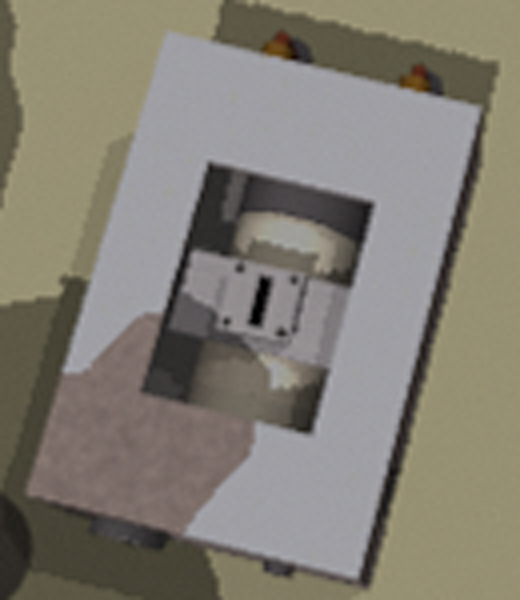

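View pics/top0_hatch.png

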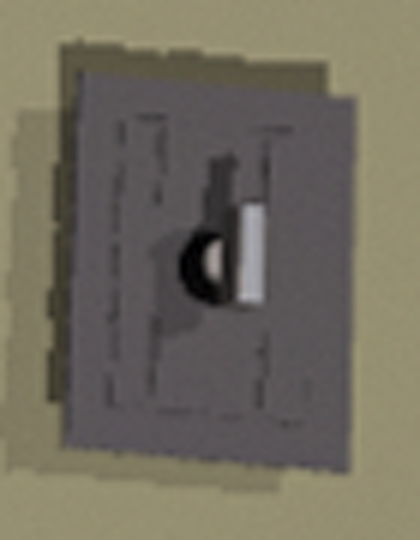

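```bash
cat >> h.py <<'E'
def ray_top(name,uv):
    i=vision.camera_info(name); f=200/np.tan(np.radians(i['vfov'])/2)
    d=np.array([(uv[0]-i['cx'])/f,-(uv[1]-i['cy'])/f,-1.]); T=i['world_from_camera']
    return T[:3,3],T[:3,:3]@d
def at_z(name,uv,z):
    o,d=ray_top(name,uv); return o+d*(z-o[2])/d[2]
def proj(name,P):
    i=vision.camera_info(name); f=200/np.tan(np.radians(i['vfov'])/2)
    T=np.linalg.inv(i['world_from_camera']); p=T[:3,:3]@np.array(P)+T[:3,3]
    return i['cx']+f*p[0]/-p[2], i['cy']-f*p[1]/-p[2]
def wrist_ray(uv,obs):
    i=vision.camera_info('wrist'); f=200/np.tan(np.radians(i['vfov'])/2)
    a=np.array([uv[0]-i['cx'],uv[1]-i['cy']]); r=np.linalg.norm(a); th=r/f
    a=a/r if r>0 else a
    d=np.array([np.sin(th)*a[0],-np.sin(th)*a[1],-np.cos(th)]); T=i['tool_from_camera']
    Rt=R.from_quat(obs['tool_rot']).as_matrix()
    return Rt@T[:3,3]+obs['position'], Rt@T[:3,:3]@d
def wrist_z(uv,obs,z):
    o,d=wrist_ray(uv,obs); return o+d*(z-o[2])/d[2]
def wrist_proj(P,obs):
    i=vision.camera_info('wrist'); f=200/np.tan(np.radians(i['vfov'])/2)
    Rt=R.from_quat(obs['tool_rot']).as_matrix(); T=np.linalg.inv(i['tool_from_camera'])
    p=T[:3,:3]@(Rt.T@(np.array(P)-obs['position']))+T[:3,3]
    rr=np.hypot(p[0],p[1]); th=np.arctan2(rr,-p[2]); 
    return i['cx']+f*th*p[0]/rr, i['cy']-f*th*p[1]/rr
E
python3 - <<'E'
from h import *
def m(uv,s,off): return ((uv[0]+.5)/s-.5+off[0],(uv[1]+.5)/s-.5+off[1])
def rep(n,pts,s,off,z):
    P=np.array([at_z("top",m(p,s,off),z) for p in pts]); print(n,P[:,:2].tolist()); c=P.mean(0)
    e=[np.linalg.norm(P[i]-P[i-1]) for i in range(4)]; print(' c',c,'edges',e)
    for i in range(4):
        d=P[i]-P[i-1]; print('   ang',np.degrees(np.arctan2(d[1],d[0])))
B=(205,115);H=(420,180)
rep('box',[(165,33),(483,105),(362,580),(28,493)],4,B,.130)
rep('open',[(208,163),(373,202),(312,433),(143,393)],4,B,.130)
rep('slot',[(265,275),(272,276),(259,328),(252,327)],4,B,.120)
rep('hatch',[(80,72),(356,98),(350,472),(62,448)],6,H,.037)
rep('wing',[(241,203),(265,203),(264,303),(238,303)],6,H,.085)
print('tin',at_z('top',(425,132),.078),'flask',at_z('top',(146,143),.235),'mug',at_z('top',(188,250),.095))
E
```

```text
box [[0.7349829479614776, 0.22881077577300693], [0.6947320247857098, 0.04244582181682843], [0.4206355452932374, 0.10438191738715866], [0.4648561647302799, 0.289946323770503]]
 c [0.5788 0.1664 0.13  ] edges [np.float64(0.27695854247123086), np.float64(0.19066209082979785), np.float64(0.281007046183302), np.float64(0.19076061464515864)]
   ang -12.752440929669035
   ang -102.18748561331314
   ang 167.26702412638787
   ang 76.59621860926718
open [[0.6564561384998601, 0.19993635371653715], [0.6351397562693777, 0.1045084370511305], [0.5011797168024305, 0.13461628279821594], [0.5219209731733883, 0.22974490852214105]]
 c [0.5787 0.1672 0.13  ] edges [np.float64(0.13779789783962523), np.float64(0.09777972913899803), np.float64(0.13730176455354226), np.float64(0.09736352062229685)]
   ang -12.493028681366928
   ang -102.5918314095345
   ang 167.3331178895465
   ang 77.70007952521041
slot [[0.5933782288857027, 0.16569912844126763], [0.5928687422702336, 0.1616666434104328], [0.5622961269602627, 0.16782799237573864], [0.5627999016227875, 0.17183534009064308]]
 c [0.5778 0.1668 0.12  ] edges [np
[... 522 characters left out ...]
loat64(0.15513877417278057), np.float64(0.11662358995492848)]
   ang -4.698946708220108
   ang -94.39905492575654
   ang 175.8227950559803
   ang 86.3008101324354
wing [[0.5378162907030664, -0.2777411303299882], [0.5379971387720037, -0.28720035436050423], [0.4984551819635049, -0.28482854513221234], [0.4982646896304156, -0.27466297403968964]]
 c [ 0.5181 -0.2811  0.085 ] edges [np.float64(0.03967120106018488), np.float64(0.009460952662577387), np.float64(0.03961302597960167), np.float64(0.010167355750936372)]
   ang -4.450150429683198
   ang -88.90471260381827
   ang 176.5673921016736
   ang 91.0735382555207
tin [ 0.7413 -0.2039  0.078 ] flask [0.6453 0.4093 0.235 ] mug [0.4397 0.3509 0.095 ]
```

```bash
cat >> h.py <<'E'
def goal_rot(yaw_x):  # tool y down, tool x at world yaw yaw_x ; z = x cross y
    x=np.array([np.cos(yaw_x),np.sin(yaw_x),0]); y=np.array([0,0,-1.]); return np.stack([x,y,np.cross(x,y)],1)
def plan(pos,Rg,obs=None):
    o=obs or robot.get_obs(); R0=R.from_quat(o['tool_rot']).as_matrix()
    s=R0.T@(np.array(pos)-o['position'])/.5
    w=R.from_matrix(R0.T@Rg).as_rotvec()/np.pi
    print('rows: ',np.round(s,4),np.round(w,4), 'nrows',np.linalg.norm(s)/.125,np.linalg.norm(w)/.0594)
def st(o=None):
    o=o or robot.get_obs(); Rm=R.from_quat(o['tool_rot']).as_matrix()
    print('t',round(o['time'],2),'q',o['q'],'p',o['position'],'yawx',np.degrees(np.arctan2(Rm[1,0],Rm[0,0])),'ydir',Rm[:,1],'F',o['ft_force'],'M',o['moment'],'w',round(o['grip_width'],4)); return o
E
python3 - <<'E'
from h import *
st()
for d in (0,180):
  plan([.5788,.1668,.30],goal_rot(np.radians(-12.6+d)))
E
```

```text
t 0.15 q [ 0.9285  0.5283  1.4336 -0.      1.1814 -0.1785] p [0.2792 0.5586 0.2358] yawx -26.573022511812315 ydir [-0.001  -0.0013 -1.    ] F [-0.5985 -0.4072  0.5258] M [ 0.0096 -0.0244  0.0055] w 0.0872
rows:  [ 0.8863 -0.128  -0.433 ] [ 0.0005 -0.0776 -0.0002] nrows 7.957339283685834 1.3068957928904885
rows:  [ 0.8863 -0.128  -0.433 ] [0.0002 0.9224 0.0007] nrows 7.957339283685834 15.528151515413205
```

```bash
python3 - <<'E'
from h import *
plan([.6437,.1523,.22],goal_rot(np.radians(-12.6)))
E
```

```text
rows:  [ 1.0154  0.0319 -0.4006] [ 0.0005 -0.0776 -0.0002] nrows 8.736256420506255 1.3068957928904885
```

```bash
python3 -m crank '[[0,-0.12,0,0,0,0,0],[0.2,-0.12,-0.08,0,-0.0776,0,0],[0.95,-0.1,-0.4,0,-0.0776,0,0],[0.95,-0.1,-0.4,0,-0.0776,0,0],[0.95,-0.1,-0.4,0,-0.0776,0,0],[0.95,-0.1,-0.4,0,-0.0776,0,0],[0.95,-0.1,-0.4,0,-0.0776,0,0],[0.95,-0.1,-0.4,0,-0.0776,0,0],[0.95,-0.1,-0.4,0,-0.0776,0,0],[0.95,-0.1,-0.4,0,-0.0776,0,0]]' 10; python3 - <<'E'
from h import *
st();plan([.6437,.1523,.21],goal_rot(np.radians(-12.6)))
E
```

```text
time: 1.4
position: [0.617, 0.1642, 0.2858]
tool_rot: [0.703, -0.079, 0.079, -0.702]
ft_force: [0.0, 0.1, 0.2]
grip_width: 0.0436
t 1.4 q [ 0.0856  0.4984  1.3393 -0.0007  1.3039 -1.2607] p [0.617  0.1642 0.2858] yawx -12.852352108338406 ydir [ 0.     -0.0007 -1.    ] F [0.0264 0.1491 0.1589] M [ 0.0052  0.0201 -0.0043] w 0.0436
rows:  [ 0.0572  0.1516 -0.0112] [ 0.0002 -0.0014  0.0001] nrows 1.2996552816787603 0.023904850175002258
```

```bash
python3 -m crank '[[0.0572,0.1516,-0.0112,0,0,0,0],[0.0572,0.1516,-0.0112,0,0,0,0],[0.0572,0.1516,-0.0112,0,0,0,0],[0.0572,0.1516,-0.0112,0,0,0,0]]'; python3 - <<'E'
from h import *
import json
o=st(); im=vision.camera("wrist"); cv2.imwrite("pics/w1.png",im)
json.dump({k:np.array(o[k]).tolist() for k in ('position','tool_rot')},open('w1.json','w'))
o2=cv2.resize(im[40:200,230:430],None,fx=4,fy=4,interpolation=cv2.INTER_CUBIC)[:600]
cv2.imwrite("pics/w1z.png",o2[:, :800])
E
```

```text
time: 1.9
position: [0.6418, 0.1571, 0.2125]
tool_rot: [-0.703, 0.076, -0.078, 0.703]
ft_force: [-0.4, -0.1, -0.2]
grip_width: 0.0438
t 1.9 q [ 0.0711  0.6008  1.3625  0.0003  1.1761 -1.2812] p [0.6418 0.1571 0.2125] yawx -12.529189450864266 ydir [ 0.0021  0.0004 -1.    ] F [-0.405  -0.0985 -0.2257] M [-0.006   0.0326 -0.0071] w 0.0438
```

View pics/w1.png

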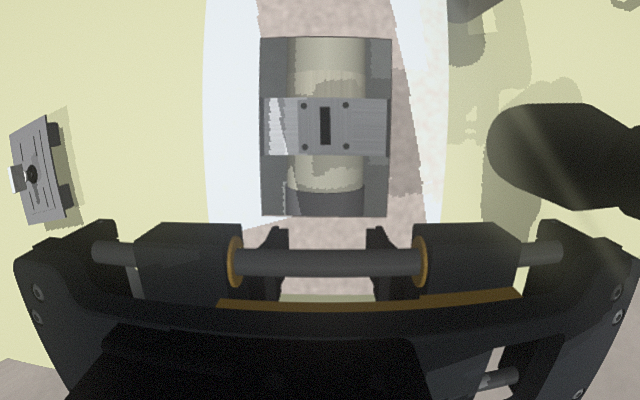

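View pics/w1z.png

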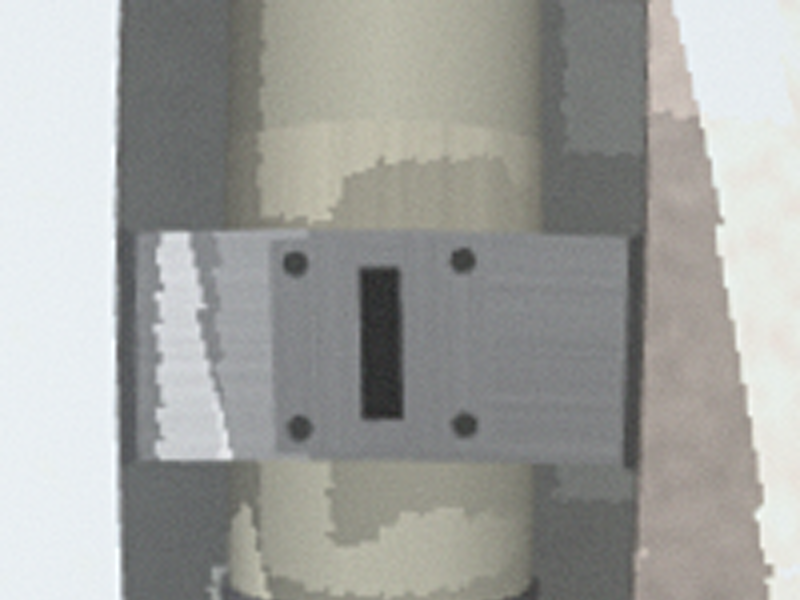

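```bash
python3 - <<'E'
from h import *
import json
o=json.load(open('w1.json')); o={k:np.array(v) for k,v in o.items()}
im=cv2.imread('pics/w1.png')
cv2.imwrite('pics/w1c.png',np.hstack([cv2.resize(im[25:55,245:295],None,fx=8,fy=8,interpolation=cv2.INTER_CUBIC),cv2.resize(im[25:55,360:410],None,fx=8,fy=8,interpolation=cv2.INTER_CUBIC)]))
cv2.imwrite('pics/w1d.png',np.hstack([cv2.resize(im[195:225,245:295],None,fx=8,fy=8,interpolation=cv2.INTER_CUBIC),cv2.resize(im[195:225,360:410],None,fx=8,fy=8,interpolation=cv2.INTER_CUBIC)]))
m=lambda u,v:((u+.5)/4-.5+230,(v+.5)/4-.5+40)
for z in (.1225,.1175):
  S=[(361,268),(399,267),(403,417),(363,419)]
  P=np.array([wrist_z(m(*p),o,z) for p in S]); a=(P[0]+P[1])/2; b=(P[2]+P[3])/2; d=a-b
  print('slot c',P.mean(0),'len',np.linalg.norm(d),'yaw',np.degrees(np.arctan2(d[1],d[0])), 'w',np.linalg.norm(P[0]-P[1]))
  S=[(295,262),(463,260),(465,425),(300,427)]
  P=np.array([wrist_z(m(*p),o,z) for p in S])
  for i in range(4):
    d=P[i]-P[i-1]; print('  scr',np.linalg.norm(d),np.degrees(np.arctan2(d[1],d[0])))
E
```

```text
slot c [0.5795 0.1701 0.1225] len 0.02897645762992702 yaw 168.54483749893137 w 0.007205802433524891
  scr 0.0318415616982604 168.77667864857702
  scr 0.03188521109086295 78.04965958808945
  scr 0.03180811916199528 -11.54438251971208
  scr 0.03170657235832605 -101.89309696228048
slot c [0.5796 0.17   0.1175] len 0.02958489925856762 yaw 168.54483749893143 w 0.0073571083738268464
  scr 0.032510164186031094 168.77667864857696
  scr 0.032554730119497985 78.04965958808953
  scr 0.03247601943034736 -11.544382519712064
  scr 0.03237234036802184 -101.89309696228045
```

View pics/w1c.png

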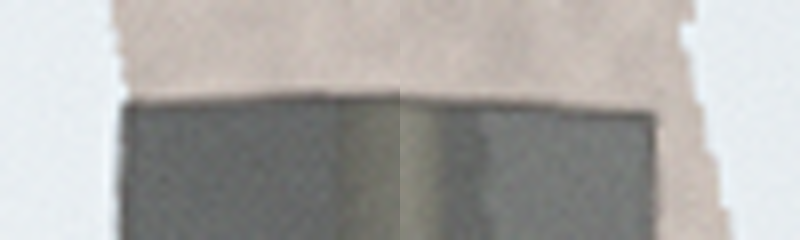

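View pics/w1d.png

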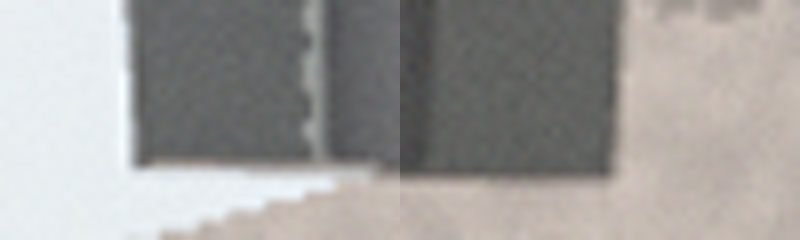

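```bash
python3 - <<'E'
from h import *
import json
o=json.load(open('w1.json')); o={k:np.array(v) for k,v in o.items()}
m=lambda u,v,a,b:((u+.5)/8-.5+a,(v+.5)/8-.5+b)
S=[m(125,103,245,25),m(255,113,360,25),m(212,177,360,195),m(135,165,245,195)]
P=np.array([wrist_z(p,o,.13) for p in S]);print(P,P.mean(0))
for i in range(4):
    d=P[i]-P[i-1]; print('  ',np.linalg.norm(d),np.degrees(np.arctan2(d[1],d[0])))
E
```

```text
[[0.5016 0.1377 0.13  ]
 [0.524  0.2334 0.13  ]
 [0.6588 0.2018 0.13  ]
 [0.6361 0.1059 0.13  ]] [0.5801 0.1697 0.13  ]
   0.13826358567634728 166.68844714510598
   0.09831458293100523 76.79988315671287
   0.1383935384543919 -13.183636030150026
   0.09862338919611428 -103.27576221672143
```

```bash
python3 - <<'E'
from h import *
plan([.5844,-.2860,.15],goal_rot(np.radians(-4.2)))
E
```

```text
rows:  [ 0.0795  0.1251 -0.89  ] [-0.0003 -0.0463  0.001 ] nrows 7.218103767997416 0.7794376837019067
```

```bash
python3 -m crank '[[0.02,0,-0.12,0,-0.02,0,0],[0.04,0,-0.24,0,-0.0463,0,0],[0.05,0,-0.36,0,-0.0463,0,0],[0.08,0.125,-0.89,0,-0.0463,0,0],[0.08,0.125,-0.89,0,-0.0463,0,0],[0.08,0.125,-0.89,0,-0.0463,0,0],[0.08,0.125,-0.89,0,-0.0463,0,0],[0.08,0.125,-0.89,0,-0.0463,0,0],[0.08,0.125,-0.89,0,-0.0463,0,0],[0.08,0.125,-0.89,0,-0.0463,0,0]]'; python3 - <<'E'
from h import *
import json
o=st(); im=vision.camera("wrist"); cv2.imwrite("pics/w2.png",im)
json.dump({k:np.array(o[k]).tolist() for k in ('position','tool_rot')},open('w2.json','w'))
E
```

```text
time: 3.2
position: [0.5842, -0.2851, 0.1493]
tool_rot: [-0.707, 0.025, -0.026, 0.707]
ft_force: [-0.9, 0.7, -0.3]
grip_width: 0.0436
t 3.2 q [-0.626   0.6613  1.4432  0.001   1.0366 -2.1244] p [ 0.5842 -0.2851  0.1493] yawx -4.17675484954293 ydir [ 0.0009  0.0003 -1.    ] F [-0.9026  0.6955 -0.3324] M [ 0.0217  0.0373 -0.0035] w 0.0436
```

View pics/w2.png

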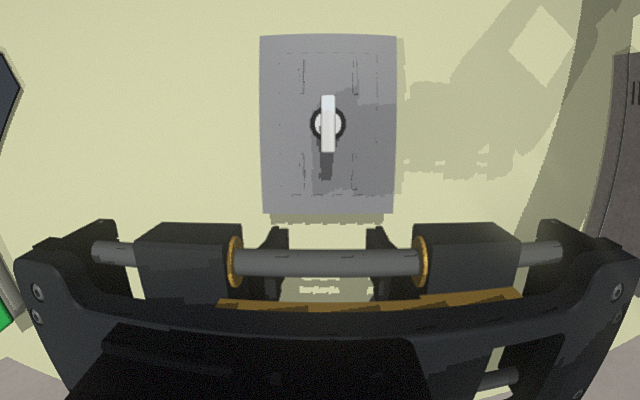

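```bash
python3 - <<'E'
from h import *
im=cv2.imread('pics/w2.png')
c=lambda x,y,w=50,h=36:cv2.resize(im[y:y+h,x:x+w],None,fx=8,fy=8,interpolation=cv2.INTER_CUBIC)
cv2.imwrite('pics/w2c.png',np.vstack([np.hstack([c(240,20),c(365,20)]),np.hstack([c(240,195),c(365,195)])]))
cv2.imwrite('pics/w2d.png',c(300,85,60,75))
E
```

```text
(no output)
```

View pics/w2c.png

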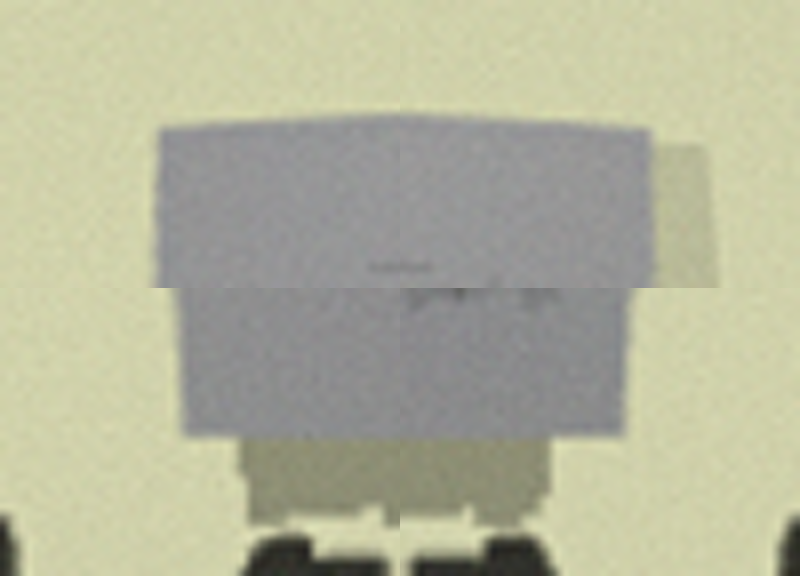

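View pics/w2d.png

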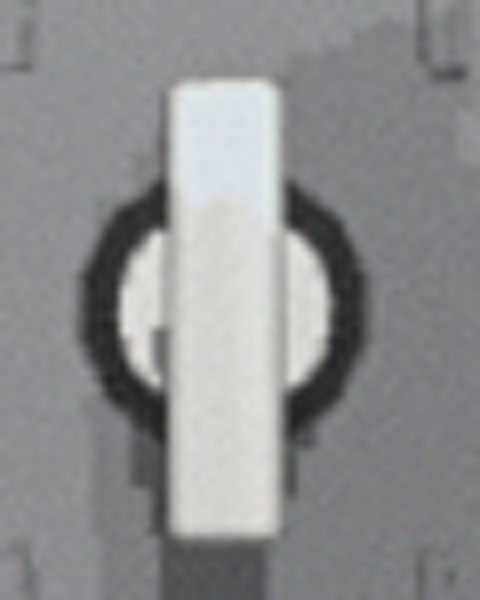

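```bash
python3 - <<'E'
from h import *
import json
o=json.load(open('w2.json')); o={k:np.array(v) for k,v in o.items()}
m=lambda u,v,a,b:((u+.5)/8-.5+a,(v+.5)/8-.5+b)
def rep(S,z):
  P=np.array([wrist_z(p,o,z) for p in S]);print(P.mean(0))
  for i in range(4):
    d=P[i]-P[i-1]; print('  ',np.linalg.norm(d),np.degrees(np.arctan2(d[1],d[0])))
rep([m(160,129,240,20),m(251,129,365,20),m(225,437-288,365,195),m(184,437-288,240,195)],.037)
rep([m(170,82,300,85),m(280,82,300,85),m(280,538,300,85),m(168,538,300,85)],.085)
E
```

```text
[ 0.5195 -0.2792  0.037 ]
   0.1559612384993822 175.68688722346647
   0.1156490211791653 85.86887522268829
   0.15613020918599593 -4.145986126969387
   0.1161040255573384 -94.21489522453567
[ 0.5191 -0.2795  0.085 ]
   0.03922568219134669 175.45036032969284
   0.009291310521934383 85.83588123683157
   0.03922931743075371 -4.077550807217817
   0.009614515248747365 -94.1908069816181
```

```bash
python3 - <<'E'
from h import *
plan([.5187,-.2802,.071],goal_rot(np.radians(-4.25)))
E
```

```text
rows:  [-0.1315  0.1563 -0.0002] [-0.0001  0.0006  0.0002] nrows 1.6339528169947566 0.01148800437952186
```

```bash
python3 -m crank '[[-0.131,0,0,0,0.0006,0,0],[-0.131,0,0,0,0.0006,0,0],[-0.131,0.08,0,0,0.0006,0,0],[-0.131,0.156,0,0,0.0006,0,0],[-0.131,0.156,0,0,0.0006,0,0],[-0.131,0.156,0,0,0.0006,0,0]]' 30; python3 - <<'E'
from h import *
o=st(); cv2.imwrite("pics/w3.png",vision.camera("wrist")); cv2.imwrite("pics/s3.png",cv2.resize(vision.camera("side")[240:380,220:420],None,fx=4,fy=4))
E
```

```text
time: 4.0
position: [0.5197, -0.2821, 0.0715]
tool_rot: [0.707, -0.026, 0.027, -0.706]
ft_force: [0.7, -0.6, 0.3]
grip_width: 0.0433
t 4.0 q [-0.6862  0.7096  1.6446  0.0002  0.7849 -2.1822] p [ 0.5197 -0.2821  0.0715] yawx -4.294452366239169 ydir [ 0.002  -0.0015 -1.    ] F [ 0.6938 -0.6117  0.3339] M [ 0.0547  0.0637 -0.0089] w 0.0433
```

View pics/w3.png

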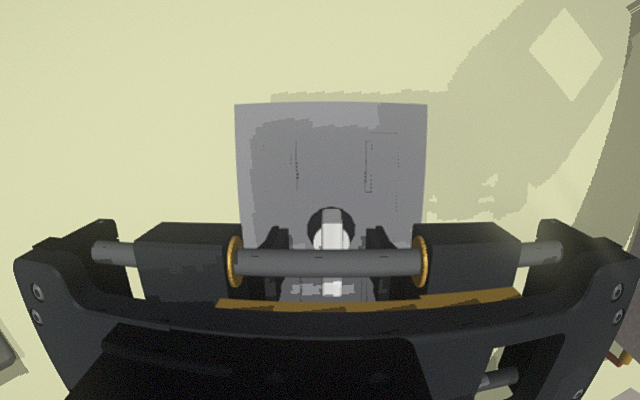

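View pics/s3.png

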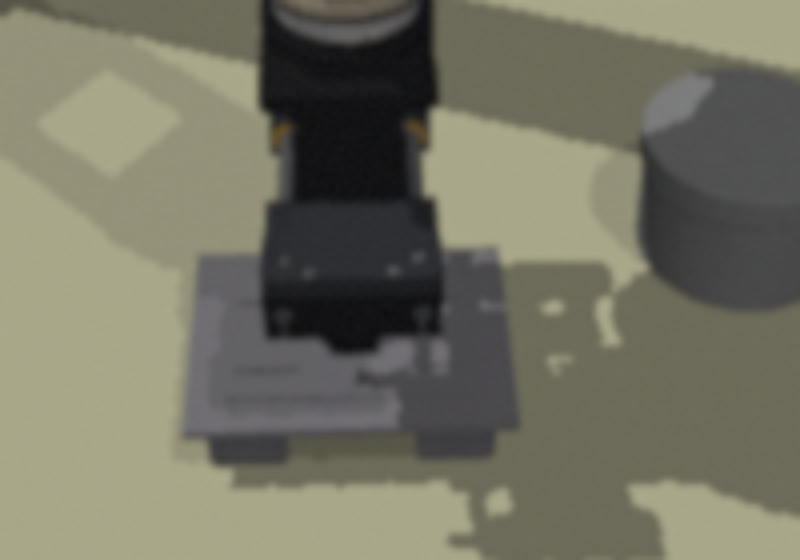

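```bash
python3 -m crank '[[0,0,0.003,0,0,0,-0.5],[0,0,0.003,0,0,0,-1],[0,0,0.003,0,0,0,-1],[0,0,0.003,0,0,0,-1],[0,0,0.003,0,0,0,-1],[0,0,0.003,0,0,0,-1]]' 30; python3 - <<'E'
from h import *
o=st()
E
```

```text
time: 4.85
position: [0.5183, -0.2807, 0.0703]
tool_rot: [-0.707, 0.027, -0.027, 0.707]
ft_force: [-0.4, 1.0, 2.0]
grip_width: 0.013
t 4.85 q [-0.6858  0.7106  1.6482  0.0001  0.783  -2.1802] p [ 0.5183 -0.2807  0.0703] yawx -4.384848336239071 ydir [-0.0001  0.0002 -1.    ] F [-0.434   1.0497  1.9527] M [ 0.1837 -0.0004  0.0088] w 0.013
```

```bash
python3 -m crank '[[0,0,0,0,0,0,-1],[0,0,0,0,0,0,-1],[0,0,0,0,0,0,-1]]' 30;  python3 -m crank '[[0,-0.04,0,0,0,0,-1],[0,-0.08,0,0,0,0,-1],[0,-0.08,0,0,0,0,-1]]' 30; python3 - <<'E'
from h import *
o=st(); cv2.imwrite("pics/w4.png",vision.camera("wrist")); cv2.imwrite("pics/s4.png",cv2.resize(vision.camera("side")[220:360,220:420],None,fx=4,fy=4))
E
```

```text
time: 5.22
position: [0.5183, -0.2806, 0.0702]
tool_rot: [-0.707, 0.027, -0.027, 0.707]
ft_force: [1.0, 0.5, 0.7]
grip_width: 0.013
time: 5.6
position: [0.5189, -0.2815, 0.111]
tool_rot: [0.707, -0.026, 0.028, -0.706]
ft_force: [-0.9, -0.3, -3.9]
grip_width: 0.0127
t 5.6 q [-0.686   0.6474  1.6284 -0.0004  0.863  -2.1802] p [ 0.5189 -0.2815  0.111 ] yawx -4.373573544800858 ydir [ 0.002 -0.002 -1.   ] F [-0.9334 -0.3259 -3.8672] M [ 0.0292 -0.0217 -0.0473] w 0.0127
```

View pics/w4.png

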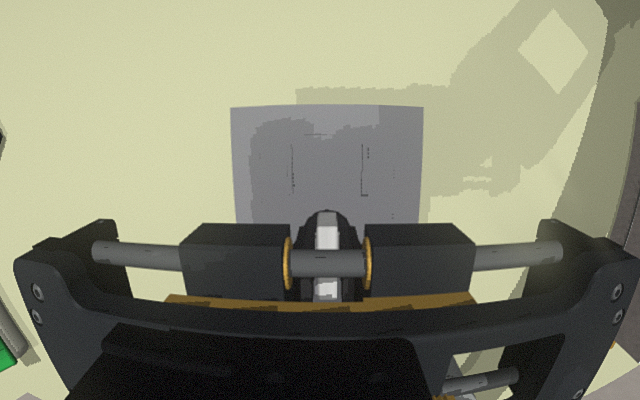

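View pics/s4.png

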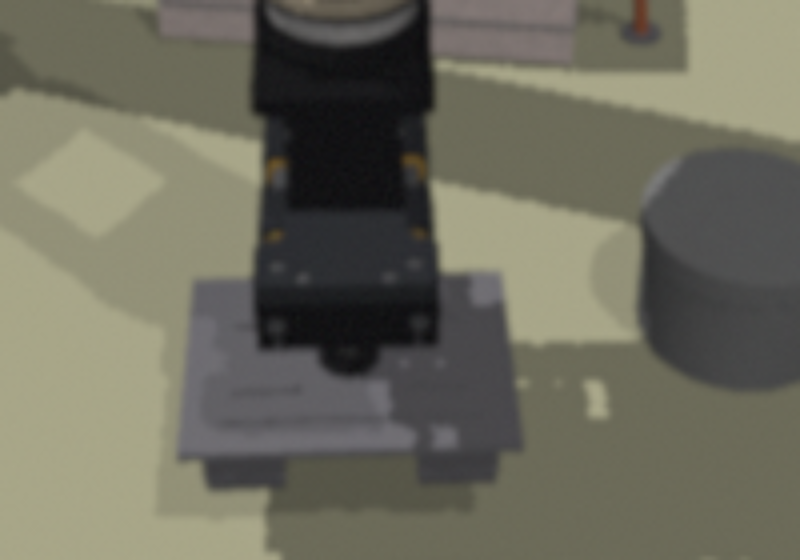

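```bash
python3 - <<'E'
from h import *
im=cv2.imread('pics/w4.png')
c=lambda x,y,w=50,h=36:cv2.resize(im[y:y+h,x:x+w],None,fx=8,fy=8,interpolation=cv2.INTER_CUBIC)
cv2.imwrite('pics/w4c.png',np.vstack([np.hstack([c(210,90),c(390,90)]),np.hstack([c(210,185),c(390,185)])]))
E
```

```text
(no output)
```

View pics/w4c.png

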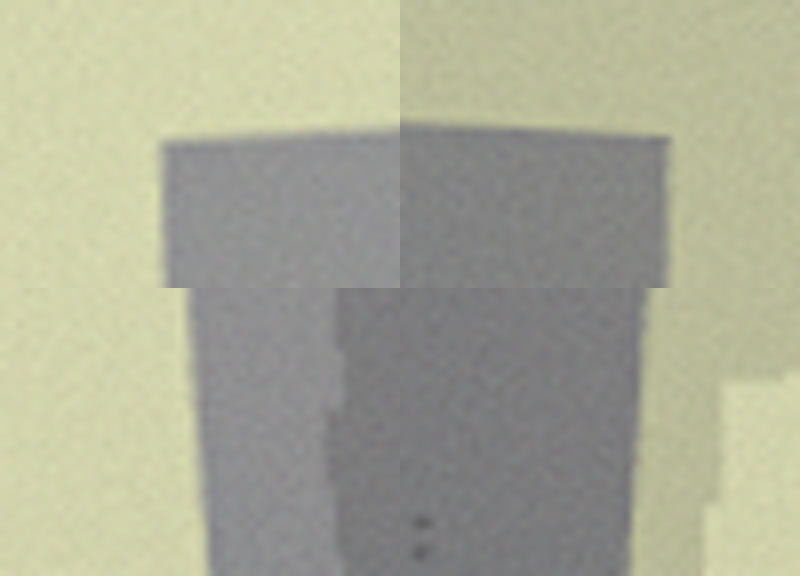

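```bash
python3 - <<'E'
from h import *
o={'position':np.zeros(3),'tool_rot':R.from_matrix(goal_rot(0)).as_quat()}  # virtual tool frame, z up
m=lambda u,v,a,b:((u+.5)/8-.5+a,(v+.5)/8-.5+b)
for z in (-.0335,-.036):
  A=wrist_z(m(162,143,210,90),o,z);B=wrist_z(m(269,136,390,90),o,z)
  L=wrist_z(m(210,560-288,210,185),o,z);Rr=wrist_z(m(232,560-288,390,185),o,z)
  print(z,A,B,np.linalg.norm(A-B),'edge yaw',np.degrees(np.arctan2(-(B-A)[0],(B-A)[1])),
   'side yaws',np.degrees(np.arctan2((L-A)[1],(L-A)[0])),np.degrees(np.arctan2((Rr-B)[1],(Rr-B)[0])),'mid',(A+B)/2,(L+Rr)/2)
E
```

```text
-0.0335 [-0.0766 -0.0577 -0.0335] [-0.0771  0.0579 -0.0335] 0.11558140093519984 edge yaw 0.22549779265196013 side yaws 0.15257389515734363 0.5451161823265832 mid [-0.0769  0.0001 -0.0335] [-0.0073  0.0006 -0.0335]
-0.036 [-0.0768 -0.0584 -0.036 ] [-0.0772  0.0587 -0.036 ] 0.11717122040766952 edge yaw 0.22549779265196543 side yaws 0.15257389515733477 0.5451161823265774 mid [-0.077   0.0001 -0.036 ] [-0.0065  0.0006 -0.036 ]
```

```bash
cat >> h.py <<'E'
def avg(n=8):
    L=[]
    for _ in range(n):
        o=robot.get_obs(); L.append(np.r_[o['position'],R.from_quat(o['tool_rot']).as_matrix()[:2,0],o['ft_force'],o['moment'],o['grip_width']]); vision.camera_info('top'); vision.camera('top')
    L=np.array(L); a=L.mean(0); print('pos',a[:3],'sd',L[:,:3].std(0),'yaw',np.degrees(np.arctan2(a[4],a[3])),'F',a[5:8],'sd',L[:,5:8].std(0),'M',a[8:11],'w',a[11]); return L
E
python3 - <<'E'
from h import *
L=avg(8); print(L[:,:3])
E
```

```text
pos [ 0.5178 -0.2804  0.1093] sd [0.0002 0.0001 0.0002] yaw -4.379219763768748 F [ 0.1687  0.0459 -2.3959] sd [0.5471 0.6409 0.2759] M [0.0417 0.0128 0.0057] w 0.013019967514622775
[[ 0.5179 -0.2805  0.1095]
 [ 0.5176 -0.2803  0.1092]
 [ 0.5175 -0.2802  0.1091]
 [ 0.5176 -0.2803  0.1091]
 [ 0.5177 -0.2803  0.1092]
 [ 0.5179 -0.2804  0.1093]
 [ 0.518  -0.2805  0.1095]
 [ 0.5181 -0.2806  0.1097]]
```

```bash
python3 - <<'E'
from h import *
o={'position':np.array([.5178,-.2804,.1093]),'tool_rot':R.from_matrix(goal_rot(np.radians(-4.38))).as_quat()}
plan([.5786,.1683,.235],goal_rot(np.radians(-13.2)),o)
E
```

```text
rows:  [ 0.0527 -0.2514  0.9041] [-0.     0.049  0.   ] nrows 7.518788327915609 0.8249158249158248
```

```bash
python3 -m crank '[[0,-0.11,0,0,0,0,-1],[0,-0.22,0.05,0,0.01,0,-1],[0.01,-0.2514,0.16,0,0.02,0,-1],[0.02,-0.2514,0.28,0,0.03,0,-1],[0.0527,-0.2514,0.4,0,0.04,0,-1],[0.0527,-0.2514,0.52,0,0.049,0,-1],[0.0527,-0.2514,0.64,0,0.049,0,-1],[0.0527,-0.2514,0.75,0,0.049,0,-1],[0.0527,-0.2514,0.84,0,0.049,0,-1],[0.0527,-0.2514,0.89,0,0.049,0,-1]]';  python3 -m crank '[[0,0,0.014,0,0,0,-1],[0,0,0.014,0,0,0,-1],[0,0,0.014,0,0,0,-1],[0,0,0.014,0,0,0,-1],[0,0,0.014,0,0,0,-1],[0,0,0.014,0,0,0,-1]]'; python3 - <<'E'
from h import *
o=st(); cv2.imwrite("pics/w5.png",vision.camera("wrist")); cv2.imwrite("pics/t5.png",cv2.resize(vision.camera("top")[100:270,190:350],None,fx=3.5,fy=3.5,interpolation=cv2.INTER_CUBIC))
avg(8)
E
```

```text
time: 7.35
position: [0.578, 0.1636, 0.2357]
tool_rot: [-0.702, 0.081, -0.08, 0.703]
ft_force: [0.4, -0.2, -1.9]
grip_width: 0.0132
time: 8.1
position: [0.5802, 0.1674, 0.236]
tool_rot: [0.702, -0.081, 0.082, -0.702]
ft_force: [-0.2, 0.1, -3.0]
grip_width: 0.0125
t 8.1 q [ 0.096   0.4995  1.4882 -0.      1.1539 -1.2438] p [0.5802 0.1674 0.236 ] yawx -13.23585400233126 ydir [ 0. -0. -1.] F [-0.238   0.1378 -3.029 ] M [ 0.0048 -0.0137  0.0049] w 0.0125
pos [0.5802 0.1678 0.236 ] sd [0.     0.0001 0.    ] yaw -13.198607007840765 F [ 0.2357 -0.0385 -2.7948] sd [0.1827 0.4178 0.4706] M [0.0134 0.0038 0.0066] w 0.012808198182717589
```

View pics/w5.png

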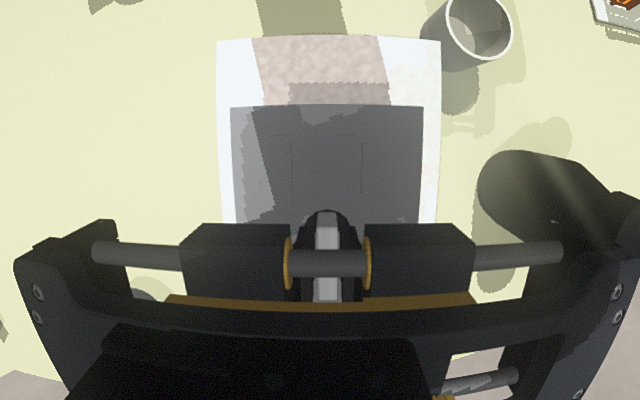

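View pics/t5.png

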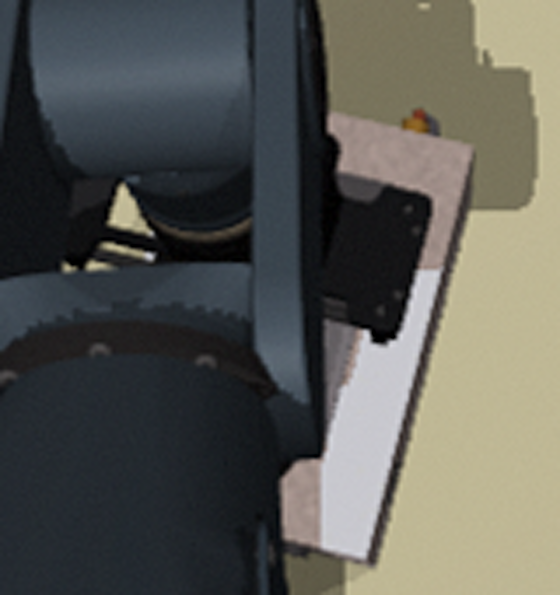

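```bash
python3 - <<'E'
from h import *
im=cv2.imread('pics/w5.png')
c=lambda x,y,w=48,h=36:cv2.resize(im[y:y+h,x:x+w],None,fx=8,fy=8,interpolation=cv2.INTER_CUBIC)
cv2.imwrite('pics/w5c.png',np.vstack([np.hstack([c(205,25),c(405,25)]),np.hstack([c(205,185),c(405,185)])]))
cv2.imwrite('pics/w5d.png',np.hstack([c(210,92),c(390,92)]))
E
```

```text
(no output)
```

View pics/w5c.png

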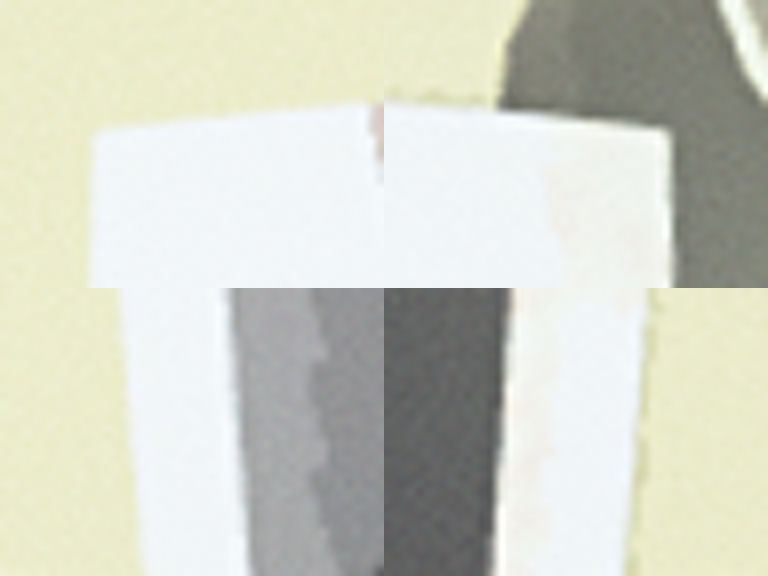

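View pics/w5d.png

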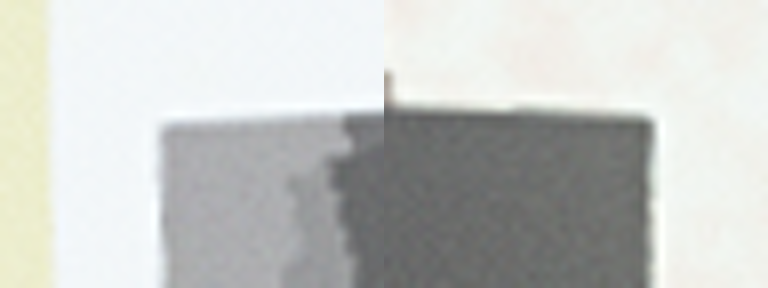

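```bash
python3 - <<'E'
from h import *
o={'position':np.zeros(3),'tool_rot':R.from_matrix(goal_rot(0)).as_quat()}
m=lambda u,v,a,b:((u+.5)/8-.5+a,(v+.5)/8-.5+b)
def go(A,B,L,Rr,z,half):
  A,B,L,Rr=[wrist_z(p,o,z) for p in (A,B,L,Rr)]
  e=np.arctan2(-(B-A)[0],(B-A)[1]); l=np.arctan2((L-A)[1],(L-A)[0]); r=np.arctan2((Rr-B)[1],(Rr-B)[0])
  y=e*.4+(l+r)/2*.6
  c=(A+B)/2+half*np.array([np.cos(y),np.sin(y),0])
  print('yaws',np.degrees([e,l,r,y]),'w',np.linalg.norm(A-B),np.linalg.norm(L-Rr),'A,B',A,B,'mid',(A+B)/2,(L+Rr)/2,'c',c)
go(m(94,132,205,25),m(284,130,405,25),m(143,272,205,185),m(245,272,405,185),-.106,.140)
go(m(164,124,210,92),m(268,120,390,92),m(247,272,205,185),m(496-384,272,405,185),-.0335,.078)
E
```

```text
yaws [0.1408 0.0606 0.3757 0.1872] w 0.19024528848529088 0.19110985073545858 A,B [-0.1403 -0.0933 -0.106 ] [-0.1407  0.097  -0.106 ] mid [-0.1405  0.0019 -0.106 ] [ 0.0164  0.0024 -0.106 ] c [-0.0005  0.0023 -0.106 ]
yaws [ 0.1156 -0.1901  0.61    0.1722] w 0.11533770384261942 0.11631151890813603 A,B [-0.0769 -0.0573 -0.0335] [-0.0771  0.058  -0.0335] mid [-0.077   0.0004 -0.0335] [-0.0074  0.0006 -0.0335] c [ 0.001   0.0006 -0.0335]
```

```bash
python3 -m crank '[[-0.003,0.02,0.002,0,0,0,-1],[-0.003,0.04,0.002,0,0,0,-1],[-0.003,0.06,0.002,0,0,0,-1],[-0.003,0.06,0.002,0,0,0,-1],[-0.003,0.06,0.002,0,0,0,-1],[-0.003,0.06,0.002,0,0,0,-1]]' 30; python3 - <<'E'
from h import *
cv2.imwrite("pics/w6.png",vision.camera("wrist")); cv2.imwrite("pics/s6.png",cv2.resize(vision.camera("side")[130:250,230:400],None,fx=4.5,fy=4.5,interpolation=cv2.INTER_CUBIC))
avg(6)
E
```

```text
time: 9.35
position: [0.5793, 0.1691, 0.2064]
tool_rot: [-0.702, 0.081, -0.082, 0.702]
ft_force: [0.1, -0.4, -2.7]
grip_width: 0.0129
pos [0.5791 0.1691 0.2062] sd [0.0001 0.     0.0001] yaw -13.19910631560912 F [-0.2951 -0.1649 -2.9079] sd [0.6567 0.5808 0.4736] M [ 0.0069  0.0023 -0.005 ] w 0.01283139973972166
```

View pics/w6.png

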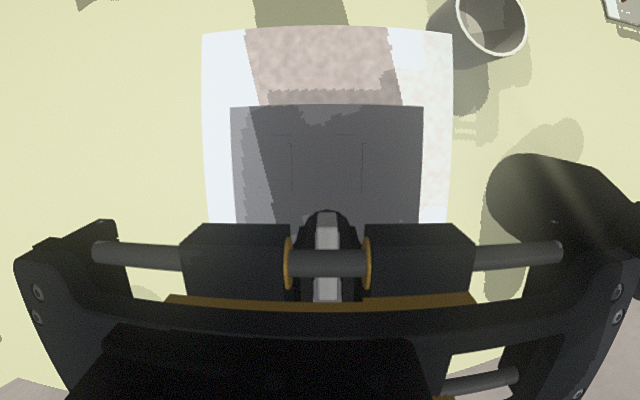

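View pics/s6.png

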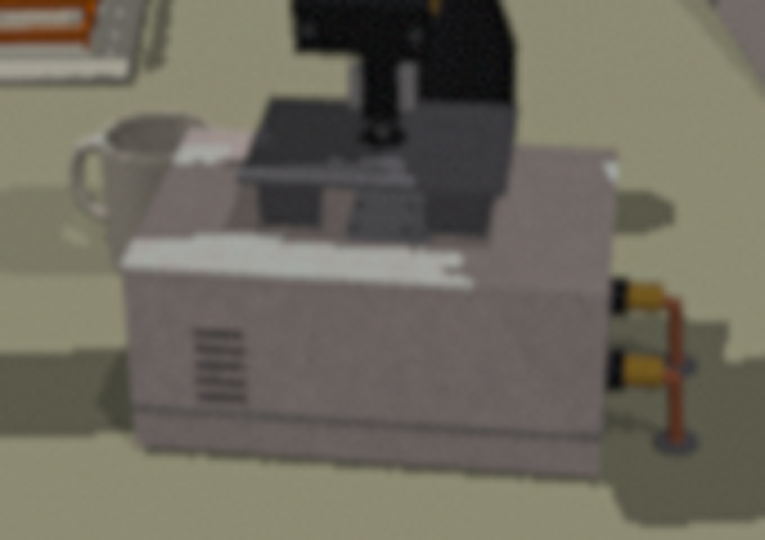

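```bash
python3 - <<'E'
from h import *
im=cv2.imread('pics/w6.png')
c=lambda x,y,w=48,h=36:cv2.resize(im[y:y+h,x:x+w],None,fx=8,fy=8,interpolation=cv2.INTER_CUBIC)
cv2.imwrite('pics/w6c.png',np.vstack([np.hstack([c(190,18),c(418,18)]),np.hstack([c(195,185),c(410,185)])]))
E
```

```text
(no output)
```

View pics/w6c.png

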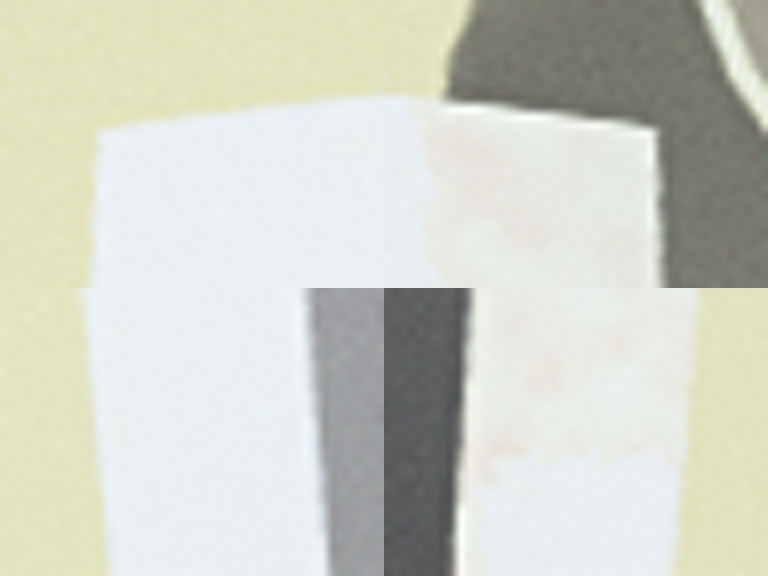

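```bash
python3 - <<'E'
from h import *
o={'position':np.zeros(3),'tool_rot':R.from_matrix(goal_rot(0)).as_quat()}
m=lambda u,v,a,b:((u+.5)/8-.5+a,(v+.5)/8-.5+b)
z=-.0762
A,B,L,Rr=[wrist_z(p,o,z) for p in (m(98,130,190,18),m(658-384,130,418,18),m(108,272,195,185),m(676-384,272,410,185))]
print(A,B,(A+B)/2,(L+Rr)/2)
E
```

```text
[-0.1392 -0.0946 -0.0762] [-0.1391  0.0957 -0.0762] [-0.1392  0.0006 -0.0762] [ 0.0068  0.0007 -0.0762]
```

```bash
python3 -m crank '[[0,0.008,0,0,0,0,-1],[0,0.016,0,0,0,0,-1],[0,0.016,0,0,0,0,-1],[0,0.016,0,0,0,0,-1]]'; python3 -m crank '[[0,0.006,0,0,0,0,-1],[0,0.012,0,0,0,0,-1],[0,0.016,0,0,0,0,-1],[0,0.016,0,0,0,0,-1],[0,0.016,0,0,0,0,-1]]'
```

```text
time: 10.25
position: [0.5789, 0.1691, 0.1978]
tool_rot: [0.702, -0.081, 0.081, -0.702]
ft_force: [0.6, 1.1, -3.1]
grip_width: 0.013
time: 10.88
position: [0.579, 0.1691, 0.19]
tool_rot: [0.702, -0.081, 0.081, -0.702]
ft_force: [-0.2, 0.0, -2.8]
grip_width: 0.013
```

```bash
python3 -m crank '[[0,0.006,0,0,0,0,-1],[0,0.012,0,0,0,0,-1],[0,0.018,0,0,0,0,-1],[0,0.018,0,0,0,0,-1]]'; python3 -m crank '[[0,0.004,0,0,0,0,-1],[0,0.008,0,0,0,0,-1],[0,0.008,0,0,0,0,-1]]';python3 -m crank '[[0,0.002,0,0,0,0,-1],[0,0.004,0,0,0,0,-1],[0,0.004,0,0,0,0,-1]]'
```

```text
time: 11.38
position: [0.5787, 0.1691, 0.1805]
tool_rot: [0.702, -0.082, 0.081, -0.702]
ft_force: [0.4, -0.1, -2.5]
grip_width: 0.013
time: 11.75
position: [0.5788, 0.1691, 0.1767]
tool_rot: [0.702, -0.081, 0.081, -0.702]
ft_force: [0.1, -0.2, -2.6]
grip_width: 0.0125
time: 12.12
position: [0.5789, 0.1691, 0.1749]
tool_rot: [0.702, -0.081, 0.081, -0.702]
ft_force: [0.4, -0.3, -2.7]
grip_width: 0.0129
```

```bash
python3 -m crank '[[0,0.002,0,0,-0.005,0,-1],[0,0.004,0,0,-0.005,0,-1],[0,0.004,0,0,-0.005,0,-1]]';python3 -m crank '[[0,0.002,0,0,0,0,-1],[0,0.004,0,0,0,0,-1],[0,0.004,0,0,0,0,-1]]';python3 -m crank '[[0,0.002,0,0,0,0,-1],[0,0.003,0,0,0,0,-1],[0,0.003,0,0,0,0,-1]]'
```

```text
time: 12.5
position: [0.5789, 0.1691, 0.1728]
tool_rot: [0.703, -0.076, 0.076, -0.703]
ft_force: [0.4, 0.1, -3.0]
grip_width: 0.013
time: 12.88
position: [0.5791, 0.1693, 0.1711]
tool_rot: [-0.703, 0.076, -0.076, 0.703]
ft_force: [0.2, 0.3, -2.1]
grip_width: 0.0132
time: 13.25
position: [0.5793, 0.1694, 0.1699]
tool_rot: [-0.703, 0.075, -0.076, 0.703]
ft_force: [-0.4, 1.1, 0.9]
grip_width: 0.013
```

```bash
python3 -m crank '[[0,0.001,0,0,0,0,-1],[0,0.001,0,0,0,0,-1],[0,0.001,0,0,0,0,-1]]'; python3 -m crank '[[0,0.0,0,0,-0.005,0,-1],[0,0.0,0,0,-0.005,0,-1],[0,0.0,0,0,-0.005,0,-1]]';python3 -m crank '[[0,0.002,0,0,0,0,-1],[0,0.002,0,0,0,0,-1],[0,0.002,0,0,0,0,-1]]'
```

```text
time: 13.62
position: [0.5791, 0.1693, 0.1687]
tool_rot: [-0.703, 0.076, -0.076, 0.703]
ft_force: [1.5, 1.6, -2.1]
grip_width: 0.0133
time: 14.0
position: [0.579, 0.1692, 0.1688]
tool_rot: [-0.704, 0.07, -0.07, 0.704]
ft_force: [0.6, 2.2, -3.4]
grip_width: 0.013
time: 14.38
position: [0.579, 0.1693, 0.1683]
tool_rot: [-0.703, 0.07, -0.07, 0.704]
ft_force: [0.4, 3.6, -0.1]
grip_width: 0.0132
```

```bash
python3 - <<'E'
from h import *
cv2.imwrite("pics/w7.png",vision.camera("wrist")); cv2.imwrite("pics/s7.png",cv2.resize(vision.camera("side")[140:240,240:390],None,fx=5,fy=5,interpolation=cv2.INTER_CUBIC))
avg(5)
E
```

```text
pos [0.5791 0.1693 0.1682] sd [0. 0. 0.] yaw -11.403171648985822 F [0.6457 4.0465 0.8004] sd [0.2704 0.1738 0.4806] M [ 0.7816 -0.1738 -0.0266] w 0.012956999396850752
```

View pics/w7.png

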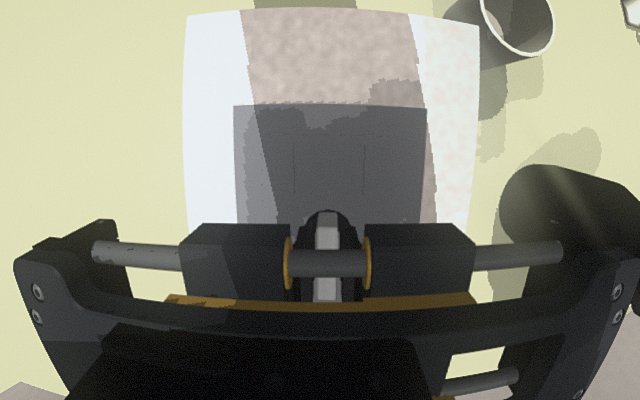

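View pics/s7.png

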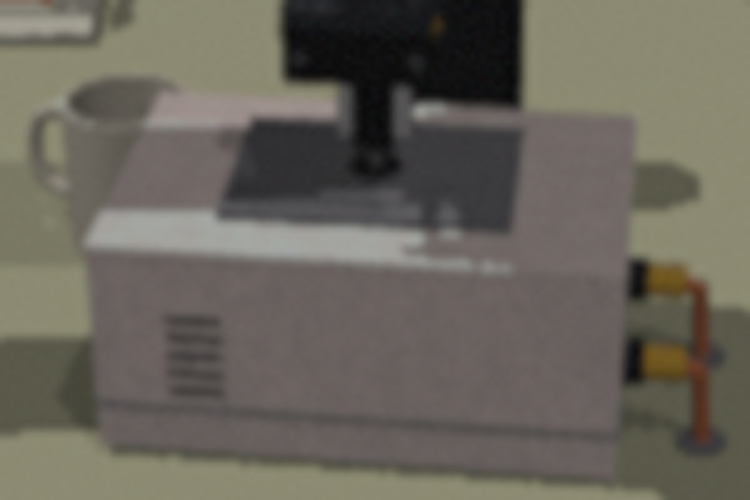

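```bash
python3 -m crank '[[0,0,0.001,0,0,0,-1],[0,0,0.001,0,0,0,-1],[0,0,0.001,0,0,0,-1]]'; python3 -m crank '[[0,0.001,0.001,0,0,0,-1],[0,0.001,0.001,0,0,0,-1],[0,0.001,0.001,0,0,0,-1]]';python3 -m crank '[[0,0.001,0,0,0,0,-1],[0,0.002,0,0,0,0,-1],[0,0.002,0,0,0,0,-1]]'
```

```text
time: 15.1
position: [0.579, 0.1694, 0.168]
tool_rot: [0.704, -0.07, 0.07, -0.704]
ft_force: [0.5, 2.6, 1.3]
grip_width: 0.0128
time: 15.48
position: [0.5791, 0.1698, 0.1674]
tool_rot: [0.704, -0.07, 0.07, -0.703]
ft_force: [0.4, 1.4, 1.6]
grip_width: 0.013
time: 15.85
position: [0.5791, 0.1699, 0.1665]
tool_rot: [0.704, -0.07, 0.07, -0.703]
ft_force: [0.3, 0.4, 2.9]
grip_width: 0.0129
```

```bash
python3 -m crank '[[0,0.002,0,0,0,0,-1],[0,0.004,0,0,0,0,-1],[0,0.004,0,0,0,0,-1]]'; python3 -m crank '[[0,0.002,0,0,0,0,-1],[0,0.004,0,0,0,0,-1],[0,0.004,0,0,0,0,-1]]'; python3 - <<'E'
from h import *
cv2.imwrite("pics/s8.png",cv2.resize(vision.camera("side")[140:240,240:390],None,fx=5,fy=5,interpolation=cv2.INTER_CUBIC))
avg(4)
E
```

```text
time: 16.23
position: [0.5792, 0.1699, 0.1644]
tool_rot: [0.704, -0.07, 0.07, -0.704]
ft_force: [0.7, 1.0, 3.1]
grip_width: 0.0129
time: 16.6
position: [0.5792, 0.17, 0.1624]
tool_rot: [0.704, -0.07, 0.07, -0.704]
ft_force: [-0.4, -0.1, 3.9]
grip_width: 0.0125
pos [0.5792 0.17   0.1624] sd [0. 0. 0.] yaw -11.395262285989888 F [ 0.2414 -0.0049  4.6021] sd [0.2663 0.3689 0.5506] M [-0.0148 -0.0295 -0.029 ] w 0.013047690459755934
```

View pics/s8.png

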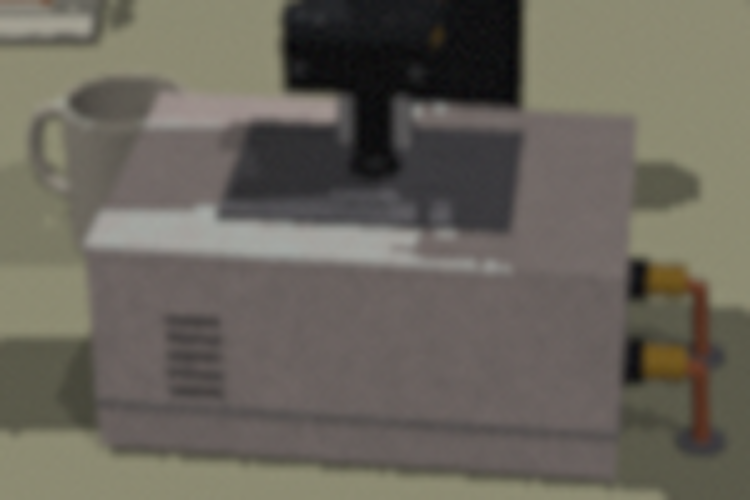

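```bash
python3 -m crank '[[0,0.002,0,0,0,0,-1],[0,0.004,0,0,0,0,-1],[0,0.004,0,0,0,0,-1]]'; python3 -m crank '[[0,0.002,0,0,0,0,-1],[0,0.002,0,0,0,0,-1]]'; python3 -m crank '[[0,0.002,0,0,0,0,-1],[0,0.002,0,0,0,0,-1]]';python3 -m crank '[[0,0.002,0,0,0,0,-1],[0,0.002,0,0,0,0,-1]]'
```

```text
time: 17.23
position: [0.5791, 0.17, 0.1604]
tool_rot: [0.704, -0.07, 0.07, -0.704]
ft_force: [-0.0, -0.8, 4.1]
grip_width: 0.0132
time: 17.48
position: [0.5792, 0.17, 0.1595]
tool_rot: [0.704, -0.07, 0.07, -0.704]
ft_force: [0.7, -0.9, 4.0]
grip_width: 0.0128
time: 17.73
position: [0.5792, 0.17, 0.1585]
tool_rot: [0.704, -0.07, 0.07, -0.704]
ft_force: [0.7, -0.0, 4.6]
grip_width: 0.0129
time: 17.98
position: [0.5792, 0.17, 0.1576]
tool_rot: [0.704, -0.07, 0.07, -0.704]
ft_force: [-0.3, -0.3, 4.6]
grip_width: 0.0134
```

```bash
python3 -m crank '[[0,0.002,0,0,0,0,-1],[0,0.002,0,0,0,0,-1]]'; python3 -m crank '[[0,0.002,0,0,0,0,-1],[0,0.002,0,0,0,0,-1]]'; python3 -m crank '[[0,0.001,0,0,0,0,-1],[0,0.001,0,0,0,0,-1]]'
```

```text
time: 18.23
position: [0.5792, 0.17, 0.1567]
tool_rot: [0.704, -0.07, 0.07, -0.704]
ft_force: [0.1, -0.8, 6.1]
grip_width: 0.0131
time: 18.48
position: [0.5792, 0.17, 0.1557]
tool_rot: [0.704, -0.07, 0.07, -0.704]
ft_force: [0.3, -0.6, 6.7]
grip_width: 0.0128
time: 18.73
position: [0.5792, 0.17, 0.1553]
tool_rot: [0.704, -0.07, 0.07, -0.704]
ft_force: [-0.1, 0.1, 6.9]
grip_width: 0.0132
```

```bash
python3 -m crank '[[0,0.001,0,0,0,0,-1],[0,0.001,0,0,0,0,-1]]'; python3 -m crank '[[0,0.001,0,0,0,0,-1],[0,0.001,0,0,0,0,-1]]'; python3 -m crank '[[0,0.001,0,0,0,0,-1],[0,0.001,0,0,0,0,-1]]'
```

```text
time: 18.98
position: [0.5792, 0.17, 0.1552]
tool_rot: [0.704, -0.07, 0.07, -0.704]
ft_force: [-1.2, -0.5, 7.2]
grip_width: 0.0132
time: 19.23
position: [0.5792, 0.17, 0.155]
tool_rot: [0.704, -0.07, 0.07, -0.704]
ft_force: [-1.0, -1.4, 10.3]
grip_width: 0.0133
time: 19.48
position: [0.5792, 0.17, 0.1549]
tool_rot: [0.704, -0.07, 0.07, -0.704]
ft_force: [-2.3, -0.4, 11.5]
grip_width: 0.0132
```

```bash
python3 -m crank '[[0,-0.004,0,0,0,0,-1],[0,-0.004,0,0,0,0,-1],[0,-0.004,0,0,0,0,-1]]'; python3 -m crank '[[0,0,0,0,0.03,0,-1],[0,0,0,0,0.06,0,-1],[0,0,0,0,0.09,0,-1],[0,0,0,0,0.09,0,-1]]'; python3 - <<'E'
from h import *
st()
E
```

```text
time: 19.85
position: [0.5792, 0.17, 0.1559]
tool_rot: [0.704, -0.07, 0.07, -0.704]
ft_force: [-1.0, -0.6, 7.2]
grip_width: 0.0128
time: 20.35
position: [0.5802, 0.1697, 0.1559]
tool_rot: [0.687, -0.167, 0.169, -0.687]
ft_force: [1.2, -2.3, 5.7]
grip_width: 0.0131
t 20.35 q [ 0.1004  0.5987  1.5614 -0.0015  0.9791 -0.9885] p [0.5802 0.1697 0.1559] yawx -27.562038937393186 ydir [ 0.0025 -0.001  -1.    ] F [ 1.1799 -2.272   5.6892] M [-0.343  -0.1725  0.1494] w 0.0131
```

```bash
python3 -m crank '[[0,0,0,0,0.03,0,-1],[0,0,0,0,0.06,0,-1],[0,0,0,0,0.09,0,-1],[0,0,0,0,0.09,0,-1]]'; python3 - <<'E'
from h import *
st()
cv2.imwrite("pics/w9.png",vision.camera("wrist"))
E
```

```text
time: 20.85
position: [0.5799, 0.1694, 0.1557]
tool_rot: [0.656, -0.263, 0.264, -0.656]
ft_force: [0.9, -2.8, 5.5]
grip_width: 0.0136
t 20.85 q [ 0.1002  0.5988  1.5618 -0.0019  0.9795 -0.7054] p [0.5799 0.1694 0.1557] yawx -43.77982587256387 ydir [ 0.0017 -0.0014 -1.    ] F [ 0.9086 -2.7504  5.5004] M [-0.5028 -0.1066  0.0162] w 0.0136
```

View pics/w9.png

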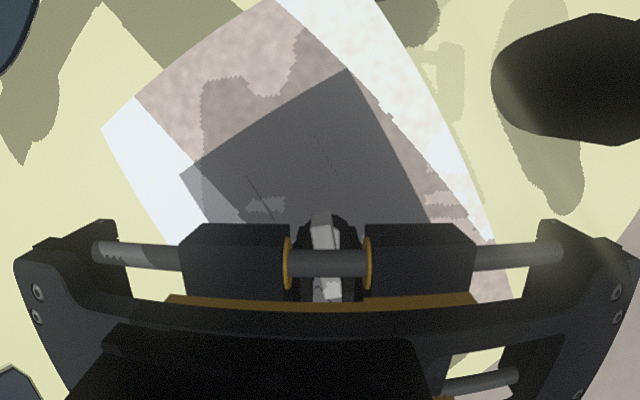

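```bash
python3 - <<'E'
from h import *
im=cv2.imread('pics/w9.png'); im0=cv2.imread('pics/w7.png')
c=lambda im:cv2.resize(im[200:310,280:375],None,fx=4,fy=5,interpolation=cv2.INTER_CUBIC)
cv2.imwrite('pics/w9c.png',np.hstack([c(im0),c(im)]))
E
```

```text
(no output)
```

View pics/w9c.png

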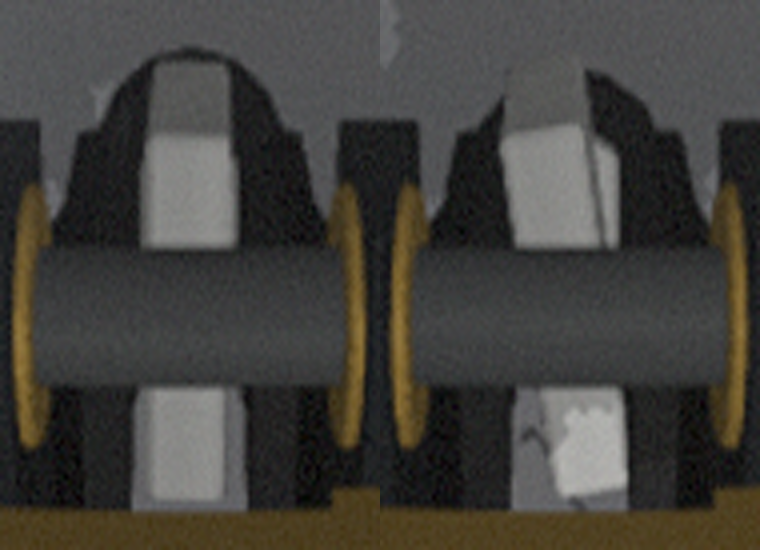

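```bash
python3 -m crank '[[0,0,0,0,0,0,-1],[0,0,0,0,0,0,-1],[0,0,0,0,0,0,-1]]' 60; python3 - <<'E'
from h import *
st()
im=vision.camera("wrist")
cv2.imwrite('pics/w10c.png',cv2.resize(im[200:310,280:375],None,fx=4,fy=5,interpolation=cv2.INTER_CUBIC))
E
```

```text
time: 21.28
position: [0.58, 0.1693, 0.1558]
tool_rot: [0.656, -0.263, 0.264, -0.656]
ft_force: [1.1, -2.6, 5.2]
grip_width: 0.0117
t 21.27 q [ 0.1001  0.5988  1.5617 -0.0019  0.9795 -0.7059] p [0.58   0.1693 0.1558] yawx -43.757327318200005 ydir [ 0.0017 -0.0014 -1.    ] F [ 1.124  -2.5902  5.2057] M [-0.4429 -0.1051  0.0628] w 0.0117
```

View pics/w10c.png

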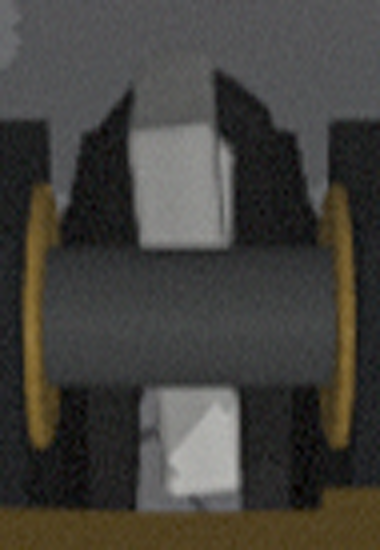

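```bash
python3 -m crank '[[0,0,0,0,0.03,0,-1],[0,0,0,0,0.06,0,-1],[0,0,0,0,0.09,0,-1],[0,0,0,0,0.12,0,-1],[0,0,0,0,0.15,0,-1],[0,0,0,0,0.15,0,-1]]'; python3 - <<'E'
from h import *
st()
im=vision.camera("wrist")
cv2.imwrite('pics/w11c.png',cv2.resize(im[200:310,280:375],None,fx=4,fy=5,interpolation=cv2.INTER_CUBIC))
E
```

```text
time: 22.08
position: [0.5799, 0.167, 0.1556]
tool_rot: [0.578, -0.408, 0.411, -0.575]
ft_force: [1.3, -9.1, 5.9]
grip_width: 0.0117
t 22.07 q [ 0.0982  0.5988  1.5623 -0.0071  0.9799 -0.2347] p [0.5799 0.167  0.1556] yawx -70.69954820006355 ydir [ 0.0011 -0.0058 -1.    ] F [ 1.2986 -9.0924  5.857 ] M [-1.5468 -0.1602  0.1353] w 0.0117
```

View pics/w11c.png

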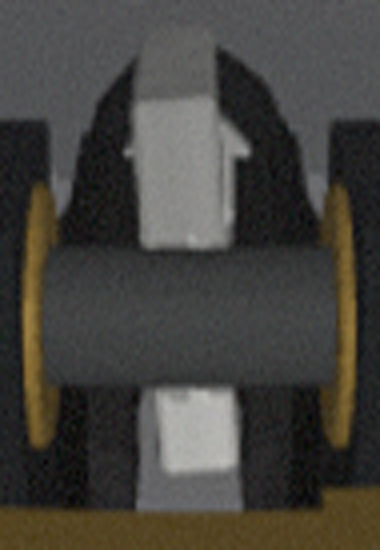

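```bash
python3 - <<'E'
from h import *
cv2.imwrite("pics/w12.png",vision.camera("wrist")); cv2.imwrite("pics/s12.png",cv2.resize(vision.camera("side")[90:240,200:400],None,fx=4,fy=4,interpolation=cv2.INTER_CUBIC))
cv2.imwrite("pics/t12.png",cv2.resize(vision.camera("top")[100:300,100:360],None,fx=3,fy=3,interpolation=cv2.INTER_CUBIC))
avg(3)
E
```

```text
pos [0.5799 0.167  0.1556] sd [0. 0. 0.] yaw -70.67851775517123 F [ 0.7795 -9.3402  5.3113] sd [0.3773 0.3549 0.1254] M [-1.5022 -0.2053  0.1853] w 0.011685562267953024
```

View pics/w12.png

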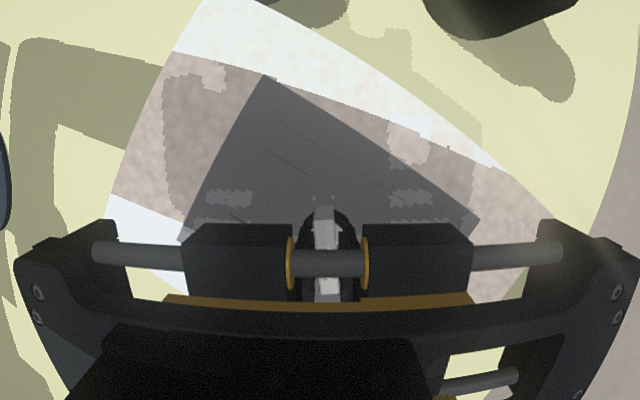

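View pics/s12.png

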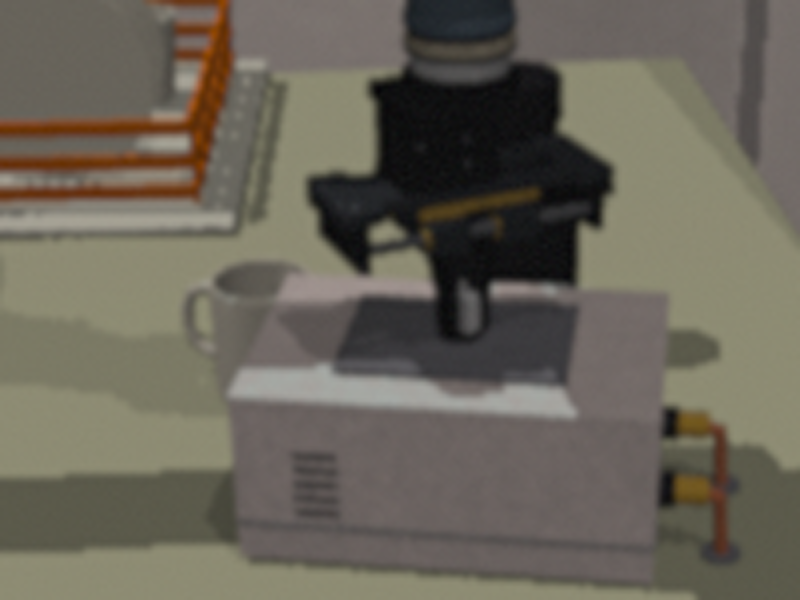

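View pics/t12.png

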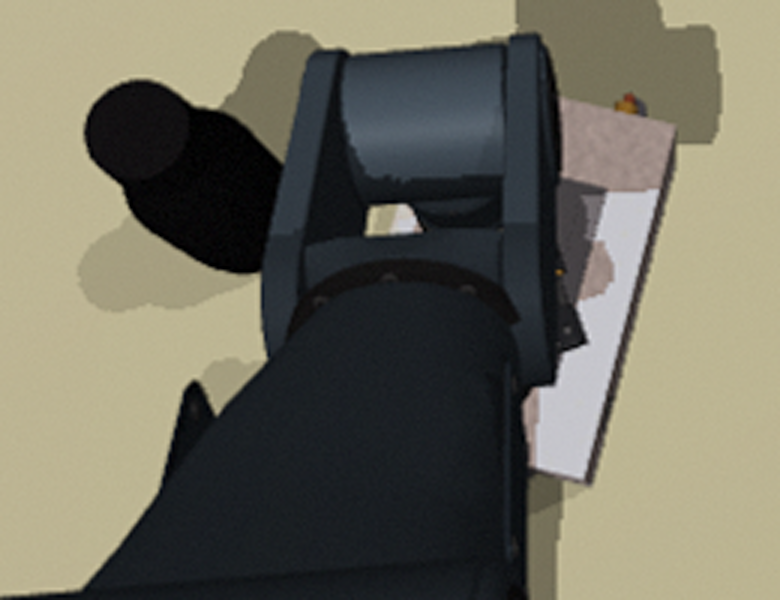

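```bash
python3 -m crank '[[0,0,0,0,0,0,-0.3],[0,0,0,0,0,0,-0.3],[0,0,0,0,0,0,-0.3],[0,0,0,0,0,0,-0.3]]'; python3 - <<'E'
from h import *
st(); avg(3)
cv2.imwrite("pics/w13.png",vision.camera("wrist"))
E
```

```text
time: 22.92
position: [0.5786, 0.1705, 0.1549]
tool_rot: [0.577, -0.41, 0.409, -0.576]
ft_force: [0.0, 0.9, 0.5]
grip_width: 0.03
t 22.93 q [ 0.1013  0.5997  1.5631  0.0004  0.98   -0.2345] p [0.5786 0.1705 0.1549] yawx -70.77430118966403 ydir [-0.0013  0.0002 -1.    ] F [0.0064 0.8832 0.5121] M [-0.0981  0.0277 -0.0418] w 0.03
pos [0.5787 0.1704 0.155 ] sd [0.0001 0.     0.0001] yaw -70.77563594114206 F [ 0.1384 -0.4037  0.2517] sd [0.103  0.9263 0.3691] M [-0.0654  0.0521 -0.002 ] w 0.030076360845024103
```

View pics/w13.png

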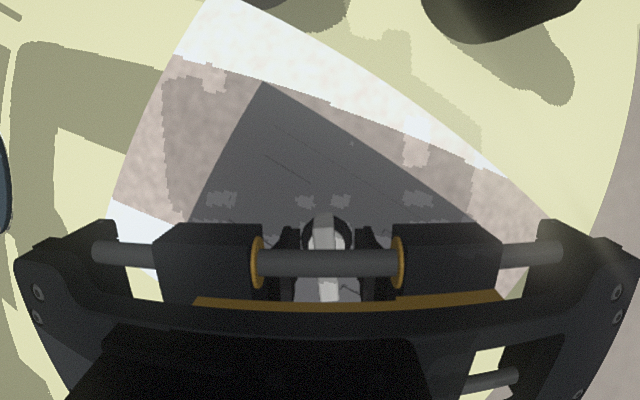

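```bash
python3 -m crank '[[0,-0.06,0,0,0,0,-0.3],[0,-0.12,0,0,0,0,-0.3],[0.06,-0.14,0,0,0,0,-0.3],[0.12,-0.14,0,0,0,0,-0.3],[0.12,-0.14,0,0,0,0,-0.3],[0.12,-0.14,0,0,0,0,-0.3],[0.12,-0.14,0,0,0,0,-0.3],[0.12,-0.14,0,0,0,0,-0.3]]'; python3 - <<'E'
from h import *
import json
avg(3);o=st()
im=vision.camera("wrist")
json.dump({k:np.array(o[k]).tolist() for k in ('position','tool_rot')},open('w14.json','w'))
cv2.imwrite("pics/w14.png",im)
cv2.imwrite('pics/w14c.png',cv2.resize(im[70:190,270:390],None,fx=5,fy=5,interpolation=cv2.INTER_CUBIC))
E
```

```text
time: 24.12
position: [0.5985, 0.1142, 0.2253]
tool_rot: [0.577, -0.409, 0.409, -0.577]
ft_force: [0.8, 0.1, 0.4]
grip_width: 0.0306
pos [0.5986 0.1141 0.2253] sd [0.0001 0.0001 0.    ] yaw -70.74293022106156 F [-0.0621  0.1739 -0.2403] sd [0.604  0.0812 0.4618] M [-0.0667  0.0108 -0.0083] w 0.030556764993135505
t 24.27 q [ 0.0048  0.5189  1.4849  0.0001  1.1379 -0.331 ] p [0.5987 0.1139 0.2254] yawx -70.75972071396401 ydir [-0.0001  0.0001 -1.    ] F [-0.7485  0.1094 -0.82  ] M [-0.0689 -0.0155 -0.0041] w 0.0302
```

View pics/w14.png

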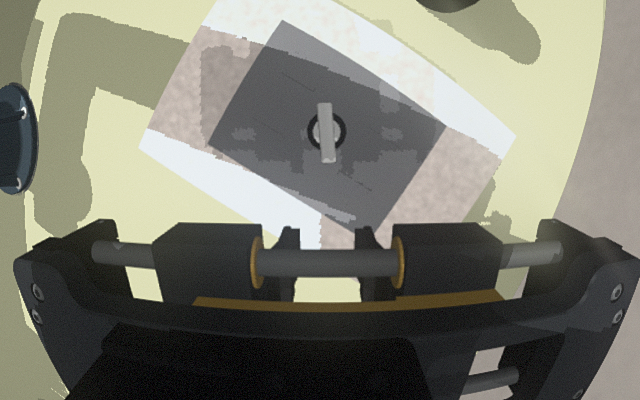

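View pics/w14c.png

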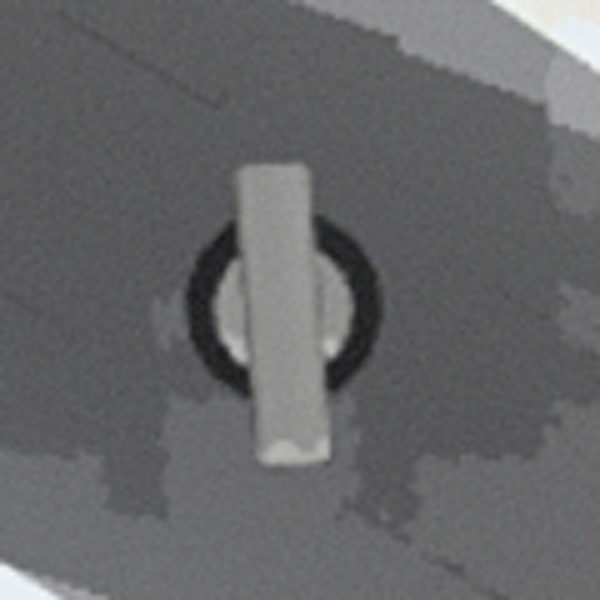

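```bash
python3 - <<'E'
from h import *
import json
o=json.load(open('w14.json')); o={k:np.array(v) for k,v in o.items()}
m=lambda u,v,a,b,s=5:((u+.5)/s-.5+a,(v+.5)/s-.5+b)
for z in (.165,.171,.177,.182):
  P=np.array([wrist_z(m(u,v,270,70),o,z) for u,v in [(237,168),(309,165),(331,463),(257,466)]])
  d=(P[0]+P[1])/2-(P[2]+P[3])/2
  print(z,P.mean(0),np.linalg.norm(d),np.linalg.norm(P[0]-P[1]),np.linalg.norm(P[2]-P[3]),'yaw',np.degrees(np.arctan2(d[1],d[0]))-180)
H=np.array([wrist_z(p,o,.134) for p in [(281,20),(446,126),(373,235),(209,145)]])
for i in range(4):
    d=H[i]-H[i-1];print(np.linalg.norm(d),np.degrees(np.arctan2(d[1],d[0])))
print(H.mean(0))
E
```

```text
0.165 [0.5798 0.1709 0.165 ] 0.04043159445788735 0.009573221323064283 0.010042480120972174 yaw -66.797355053106
0.171 [0.5797 0.1711 0.171 ] 0.03926898044721255 0.00929794251235398 0.009753707732766508 yaw -66.79735505310576
0.177 [0.5797 0.1713 0.177 ] 0.03810636643653769 0.009022663701643781 0.00946493534456083 yaw -66.797355053106
0.182 [0.5796 0.1715 0.182 ] 0.037137521427642005 0.008793264692718567 0.009224291687722848 yaw -66.79735505310593
0.11534524829354659 78.00681265687184
0.15572860259658625 -13.04967580658219
0.10819772869973064 -102.91952423051869
0.1540126736048784 169.6031005390254
[0.5806 0.1724 0.134 ]
```

```bash
python3 - <<'E'
from h import *
plan([.5797,.1702,.175],goal_rot(np.radians(-66.8)),{'position':np.array([.5986,.1141,.2253]),'tool_rot':R.from_matrix(goal_rot(np.radians(-70.75))).as_quat()})
E
```

```text
rows:  [-0.1184  0.1006  0.0013] [ 0.     -0.0219  0.    ] nrows 1.2429137379560982 0.36943509165731353
```

```bash
python3 -m crank '[[-0.06,0,0.0013,0,-0.022,0,-0.3],[-0.1184,0,0.0013,0,-0.022,0,-0.3],[-0.1184,0.05,0.0013,0,-0.022,0,-0.3],[-0.1184,0.1,0.0013,0,-0.022,0,-0.3],[-0.1184,0.1366,0.0013,0,-0.022,0,-0.3],[-0.1184,0.1366,0.0013,0,-0.022,0,-0.3],[-0.1184,0.1366,0.0013,0,-0.022,0,-0.3],[-0.1184,0.1366,0.0013,0,-0.022,0,-0.3]]'; python3 - <<'E'
from h import *
avg(4)
im=vision.camera("wrist")
cv2.imwrite('pics/w15c.png',cv2.resize(im[200:310,260:395],None,fx=4,fy=5,interpolation=cv2.INTER_CUBIC))
E
```

```text
time: 25.32
position: [0.5808, 0.1696, 0.1583]
tool_rot: [-0.59, 0.389, -0.39, 0.591]
ft_force: [-0.5, -0.1, -0.4]
grip_width: 0.0306
pos [0.5806 0.1696 0.1581] sd [0.0001 0.     0.0001] yaw -66.84151039787368 F [-0.3668 -0.1947 -0.053 ] sd [0.4563 0.5488 0.4505] M [-0.0406  0.0005 -0.009 ] w 0.03053926829735206
```

View pics/w15c.png

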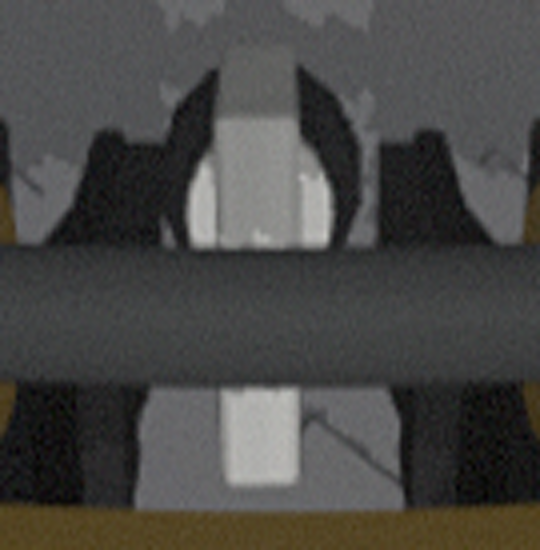

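```bash
python3 -m crank '[[-0.002,0.003,-0.002,0,0,0,-0.3],[-0.002,0.003,-0.002,0,0,0,-0.7],[-0.002,0.003,-0.002,0,0,0,-1],[-0.002,0.003,-0.002,0,0,0,-1],[-0.002,0.003,-0.002,0,0,0,-1],[-0.002,0.003,-0.002,0,0,0,-1]]' 60; python3 - <<'E'
from h import *
avg(3)
E
```

```text
time: 26.32
position: [0.5787, 0.1701, 0.1556]
tool_rot: [-0.59, 0.389, -0.389, 0.59]
ft_force: [0.7, 0.4, 0.2]
grip_width: 0.0125
pos [0.5787 0.1701 0.1556] sd [0. 0. 0.] yaw -66.84169319928522 F [ 0.2399  0.0051 -0.653 ] sd [0.3957 0.3636 0.5722] M [0.0052 0.007  0.026 ] w 0.01231999628107005
```

```bash
python3 -m crank '[[0,0.001,0,0,0,0,-1],[0,0.002,0,0,0,0,-1],[0,0.002,0,0,0,0,-1]]'; python3 -m crank '[[0,0.001,0,0,0,0,-1],[0,0.001,0,0,0,0,-1]]';python3 -m crank '[[0,0.001,0,0,0,0,-1],[0,0.001,0,0,0,0,-1]]'
```

```text
time: 26.85
position: [0.5787, 0.1701, 0.1552]
tool_rot: [-0.59, 0.389, -0.39, 0.59]
ft_force: [-0.8, 0.6, 5.3]
grip_width: 0.0123
time: 27.1
position: [0.5787, 0.1701, 0.1547]
tool_rot: [-0.59, 0.389, -0.39, 0.59]
ft_force: [-1.4, 0.7, 4.7]
grip_width: 0.0125
time: 27.35
position: [0.5788, 0.1701, 0.1542]
tool_rot: [-0.59, 0.389, -0.39, 0.59]
ft_force: [-1.0, 0.7, 5.3]
grip_width: 0.0122
```

```bash
python3 -m crank '[[0,0,0,0,0.02,0,-1],[0,0,0,0,0.04,0,-1],[0,0,0,0,0.06,0,-1],[0,0,0,0,0.06,0,-1]]'; python3 - <<'E'
from h import *
avg(2)
E
python3 -m crank '[[0,0,0,0,0.02,0,-1],[0,0,0,0,0.04,0,-1],[0,0,0,0,0.06,0,-1],[0,0,0,0,0.06,0,-1]]'; python3 - <<'E'
from h import *
avg(2)
im=vision.camera("wrist")
cv2.imwrite('pics/w16.png',im)
cv2.imwrite('pics/w16c.png',cv2.resize(im[200:310,260:395],None,fx=4,fy=5,interpolation=cv2.INTER_CUBIC))
E
```

```text
time: 27.85
position: [0.5784, 0.1695, 0.1541]
tool_rot: [0.552, -0.442, 0.443, -0.551]
ft_force: [-1.9, -0.6, 5.1]
grip_width: 0.0126
pos [0.5784 0.1695 0.1541] sd [0. 0. 0.] yaw -77.47463203709091 F [-1.8107 -0.6512  5.2893] sd [0.0925 0.0647 0.2258] M [-0.2598  0.3902  0.59  ] w 0.012615977593005888
time: 28.45
position: [0.5787, 0.1685, 0.1541]
tool_rot: [0.507, -0.493, 0.494, -0.506]
ft_force: [-1.1, -4.4, 6.5]
grip_width: 0.0126
pos [0.5787 0.1685 0.1541] sd [0. 0. 0.] yaw -88.45726041903099 F [-1.3718 -4.2695  6.2751] sd [0.3218 0.1091 0.2363] M [-0.8334  0.3059 -0.1767] w 0.012495014137340388
```

View pics/w16c.png

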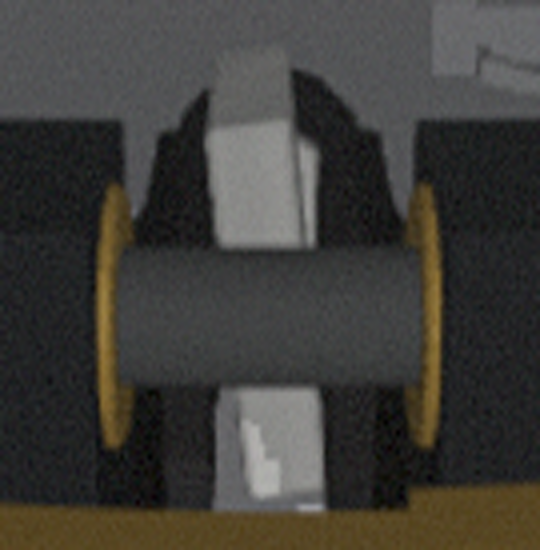

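```bash
python3 -m crank '[[0,0,0,0,-0.03,0,-1],[0,0,0,0,-0.06,0,-1],[0,0,0,0,-0.06,0,-1]]'; python3 - <<'E'
from h import *
avg(2)
E
python3 -m crank '[[0,0.001,0,0,0,0,-1],[0,0.001,0,0,0,0,-1]]';python3 -m crank '[[0,0.001,0,0,0,0,-1],[0,0.001,0,0,0,0,-1]]';python3 -m crank '[[0,0.001,0,0,0,0,-1],[0,0.001,0,0,0,0,-1]]';python3 -m crank '[[0,0.001,0,0,0,0,-1],[0,0.001,0,0,0,0,-1]]'; python3 - <<'E'
from h import *
avg(2)
im=vision.camera("wrist")
cv2.imwrite('pics/w17c.png',cv2.resize(im[200:310,260:395],None,fx=4,fy=5,interpolation=cv2.INTER_CUBIC))
E
```

```text
time: 28.98
position: [0.5796, 0.1662, 0.1543]
tool_rot: [0.553, -0.44, 0.444, -0.55]
ft_force: [-0.6, -10.7, 5.4]
grip_width: 0.0125
pos [0.5796 0.1662 0.1543] sd [0. 0. 0.] yaw -77.4443441333251 F [ -0.3428 -10.6138   5.1692] sd [0.2645 0.0929 0.2467] M [-1.8438  0.1122  0.3269] w 0.012498883612977452
time: 29.32
position: [0.5797, 0.1662, 0.1538]
tool_rot: [0.553, -0.44, 0.444, -0.55]
ft_force: [-0.1, -10.2, 6.0]
grip_width: 0.0126
time: 29.58
position: [0.5797, 0.1662, 0.1533]
tool_rot: [0.553, -0.44, 0.444, -0.55]
ft_force: [0.5, -10.9, 4.9]
grip_width: 0.0128
time: 29.82
position: [0.5797, 0.1662, 0.1529]
tool_rot: [0.553, -0.44, 0.444, -0.55]
ft_force: [-0.1, -9.3, 6.0]
grip_width: 0.0128
time: 30.08
position: [0.5797, 0.1662, 0.1527]
tool_rot: [0.553, -0.44, 0.444, -0.55]
ft_force: [-0.5, -11.0, 8.0]
grip_width: 0.0124
pos [0.5797 0.1662 0.1528] sd [0. 0. 0.] yaw -77.46522851628579 F [ -0.4518 -10.7237   7.8361] sd [0.0164 0.3012 0.2041] M [-1.8436  0.2698  0.2764] w 0.01259441812215821
```

View pics/w17c.png

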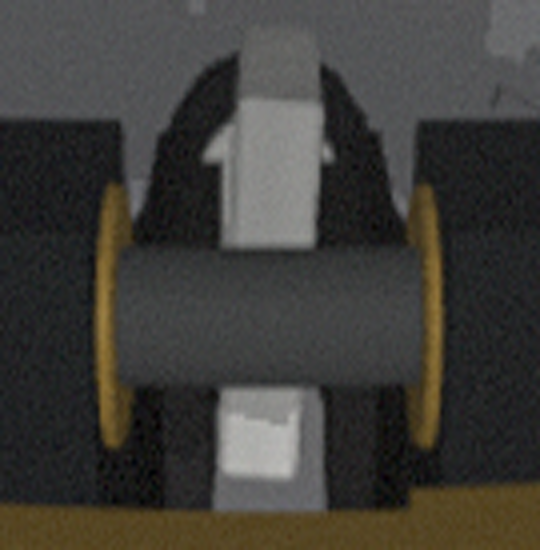

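```bash
python3 -m crank '[[0.003,-0.001,0,0,0,0,-1],[0.007,-0.001,0,0,0,0,-1],[0.007,-0.001,0,0,0,0,-1],[0.007,-0.001,0,0,0,0,-1]]' 60; python3 - <<'E'
from h import *
avg(2)
E
python3 -m crank '[[0,0,0,0,0.02,0,-1],[0,0,0,0,0.04,0,-1],[0,0,-0.001,0,0.06,0,-1],[0,0,-0.001,0,0.06,0,-1]]'; python3 - <<'E'
from h import *
avg(2)
im=vision.camera("wrist")
cv2.imwrite('pics/w18c.png',cv2.resize(im[200:310,260:395],None,fx=4,fy=5,interpolation=cv2.INTER_CUBIC))
E
```

```text
time: 30.72
position: [0.5797, 0.1658, 0.1529]
tool_rot: [0.552, -0.442, 0.443, -0.551]
ft_force: [-1.1, -2.6, 5.9]
grip_width: 0.0125
pos [0.5797 0.1658 0.1529] sd [0. 0. 0.] yaw -77.54827963239089 F [-1.1161 -2.3679  6.4306] sd [0.058  0.2478 0.5758] M [-0.3783  0.3197  0.2526] w 0.012734528086570562
time: 31.32
position: [0.5788, 0.1636, 0.1526]
tool_rot: [0.509, -0.492, 0.494, -0.505]
ft_force: [-2.8, -8.5, 7.1]
grip_width: 0.0126
pos [0.5787 0.1635 0.1526] sd [0. 0. 0.] yaw -88.40155710732128 F [-2.0158 -7.9459  6.286 ] sd [0.7405 0.5203 0.7702] M [-1.4457  0.4634 -0.1347] w 0.01248061562495534
```

View pics/w18c.png

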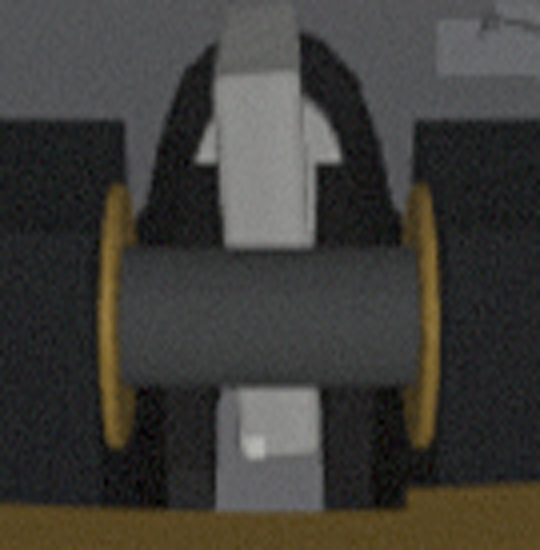

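```bash
python3 -m crank '[[0,0,0,0,0,0,-0.3],[0,0,0,0,0,0,-0.3],[0,0,0,0,0,0,-0.3],[0,-0.06,0,0,0,0,-0.3],[0,-0.12,0,0,0,0,-0.3],[0.06,-0.14,0,0,0,0,-0.3],[0.12,-0.14,0,0,0,0,-0.3],[0.12,-0.14,0,0,0,0,-0.3],[0.12,-0.14,0,0,0,0,-0.3],[0.12,-0.14,0,0,0,0,-0.3]]';python3 -m crank '[[0,0,0,0,0,0,-0.3],[0,0,0,0,0,0,-0.3]]'; python3 - <<'E'
from h import *
import json
avg(3);o=st()
im=vision.camera("wrist")
json.dump({k:np.array(o[k]).tolist() for k in ('position','tool_rot')},open('w19.json','w'))
cv2.imwrite("pics/w19.png",im)
cv2.imwrite('pics/w19c.png',cv2.resize(im[60:180,270:390],None,fx=5,fy=5,interpolation=cv2.INTER_CUBIC))
cv2.imwrite("pics/s19.png",cv2.resize(vision.camera("side")[130:240,240:390],None,fx=5,fy=5,interpolation=cv2.INTER_CUBIC))
E
```

```text
time: 32.72
position: [0.5804, 0.1076, 0.2218]
tool_rot: [0.507, -0.493, 0.493, -0.507]
ft_force: [1.4, -0.0, 0.1]
grip_width: 0.0301
time: 32.98
position: [0.5805, 0.1071, 0.222]
tool_rot: [0.507, -0.493, 0.493, -0.507]
ft_force: [0.1, -0.5, 0.0]
grip_width: 0.0305
pos [0.5805 0.107  0.2221] sd [0.     0.0001 0.    ] yaw -88.40567916773887 F [-0.4831 -0.3327 -0.3595] sd [0.4112 0.158  0.4048] M [-0.0623  0.0447 -0.0114] w 0.0303573736731982
t 33.12 q [-0.0073  0.4974  1.5374  0.      1.1067 -0.0349] p [0.5806 0.1068 0.2221] yawx -88.42290795536871 ydir [-0.  0. -1.] F [-0.1272  0.1319  0.1928] M [-0.0598  0.0442  0.01  ] w 0.0302
```

View pics/w19.png

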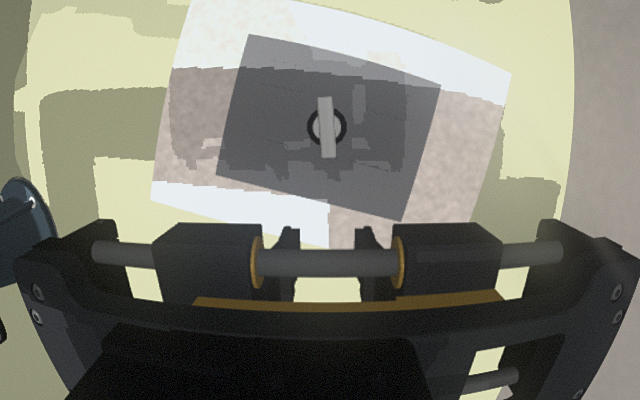

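View pics/w19c.png

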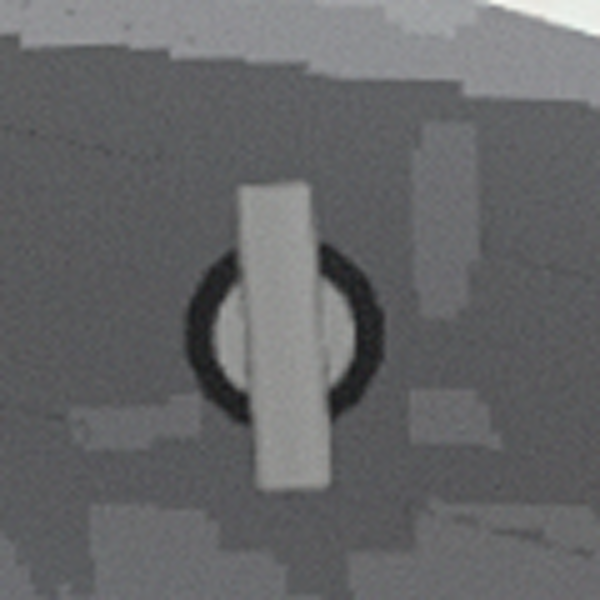

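View pics/s19.png

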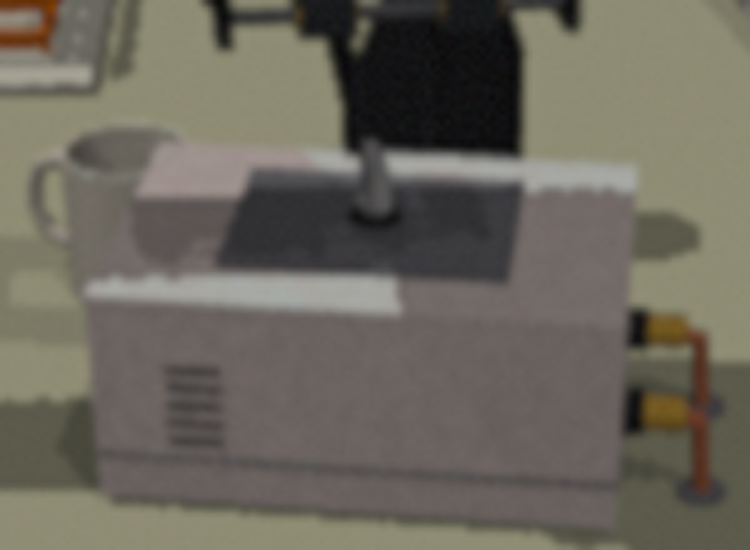

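```bash
python3 - <<'E'
from h import *
import json
o=json.load(open('w19.json')); o={k:np.array(v) for k,v in o.items()}
m=lambda u,v,a,b,s=5:((u+.5)/s-.5+a,(v+.5)/s-.5+b)
for z in (.165,.171,.177,.182):
  P=np.array([wrist_z(m(u,v,270,60),o,z) for u,v in [(240,187),(310,184),(330,487),(258,490)]])
  d=(P[0]+P[1])/2-(P[2]+P[3])/2
  print(z,P.mean(0),np.linalg.norm(d),np.linalg.norm(P[0]-P[1]),'yaw',np.degrees(np.arctan2(d[1],d[0]))-180)
H=np.array([wrist_z(p,o,.134) for p in [(248,34),(440.5,87),(402,221),(216,175)]])
for i in range(4):
    d=H[i]-H[i-1];print(np.linalg.norm(d),np.degrees(np.arctan2(d[1],d[0])))
print(H.mean(0))
# side camera: project wing points for given press
for p in (0,.003,.005,.008,.011):
  print(p,[tuple(np.round(((np.array(proj('side',[.5795,.169+s*.02,zz]))-[240,130])*5),0)) for s in (-1,1) for zz in (.182-p,.156-p)])
E
```

```text
0.165 [0.5799 0.1712 0.165 ] 0.0404109543420364 0.009155141646670776 yaw -84.89855590444412
0.171 [0.5799 0.1712 0.171 ] 0.03923042090251838 0.008887690629158552 yaw -84.89855590444414
0.177 [0.5799 0.1713 0.177 ] 0.038049887463000344 0.008620239611646215 yaw -84.898555904444
0.182 [0.5799 0.1714 0.182 ] 0.037066109596735355 0.008397363763719363 yaw -84.89855590444421
0.11543559718869785 77.28397244616254
0.15592261265881133 -13.712119225996467
0.11292715154542703 -102.66785208282447
0.1559941325360317 167.2097404234118
[0.5802 0.1706 0.134 ]
0 [(np.float64(378.0), np.float64(156.0)), (np.float64(378.0), np.float64(200.0)), (np.float64(370.0), np.float64(125.0)), (np.float64(370.0), np.float64(168.0))]
0.003 [(np.float64(378.0), np.float64(161.0)), (np.float64(378.0), np.float64(205.0)), (np.float64(370.0), np.float64(130.0)), (np.float64(370.0), np.float64(173.0))]
0.005 [(np.float64(378.0), np.float64(165.0)), (np.float64(378.0), np.float64(209.0)), (np.float64(370.0), np.float64(133.0)), (np.float64(370.0), np.float64(176.0))]
0.008 [(np.float64(378.0), np.float64(170.0)), (np.float64(378.0), np.float64(214.0)), (np.float64(370.0), np.float64(138.0)), (np.float64(370.0), np.float64(181.0))]
0.011 [(np.float64(378.0), np.float64(175.0)), (np.float64(378.0), np.float64(219.0)), (np.float64(370.0), np.float64(143.0)), (np.float64(371.0), np.float64(186.0))]
```

```bash
python3 - <<'E'
from h import *
im=vision.camera("side"); cv2.imwrite("pics/s20_raw.png",im)
cv2.imwrite("pics/s20.png",cv2.resize(im[150:195,275:355],None,fx=10,fy=10,interpolation=cv2.INTER_CUBIC))
th=np.radians(-13.0);c=np.array([.5795,.169])
def hp(x,y,z): return np.round((np.array(proj('side',[*(c+[x*np.cos(th)-y*np.sin(th),x*np.sin(th)+y*np.cos(th)]),z]))-[275,150])*10)
for x,y in [(-.078,-.058),(.078,-.058),(.078,.058),(-.078,.058)]: print(hp(x,y,.134))
w=np.radians(-84.9)
for p in (0,.005,.008,.011): print(p,[tuple((np.array(proj('side',[.5795+s*.02*np.cos(w),.169+s*.02*np.sin(w),zz]))-[275,150])*10) for s in (-1,1) for zz in (.182-p,.156-p)])
E
```

```text
[ 77. 324.]
[668. 357.]
[698. 163.]
[154. 135.]
0 [(np.float64(383.704109249025), np.float64(49.67881267597363)), (np.float64(384.345260590041), np.float64(136.5267032837903)), (np.float64(411.78544666528694), np.float64(111.73872402733821)), (np.float64(412.11738347547737), np.float64(200.38247260375726))]
0.005 [(np.float64(383.82854782282493), np.float64(66.53478248128806)), (np.float64(384.46689476893994), np.float64(153.0028005597893)), (np.float64(411.8498882860729), np.float64(128.94786340387213)), (np.float64(412.1803309639614), np.float64(217.1926038438056))]
0.008 [(np.float64(383.90294827787443), np.float64(76.6127814932517)), (np.float64(384.5396214099617), np.float64(162.85407117198332)), (np.float64(411.8884132426348), np.float64(139.23595577132062)), (np.float64(412.21796427845675), np.float64(227.2425831344998))]
0.011 [(np.float64(383.9771526678527), np.float64(86.66422228605484)), (np.float64(384.6121585607415), np.float64(172.67967416603568)), (np.float64(411.9268337094343), np.float64(149.49614414037086)), (np.float64(412.2554967072796), np.float64(237.26562089912363))]
```

View pics/s20.png

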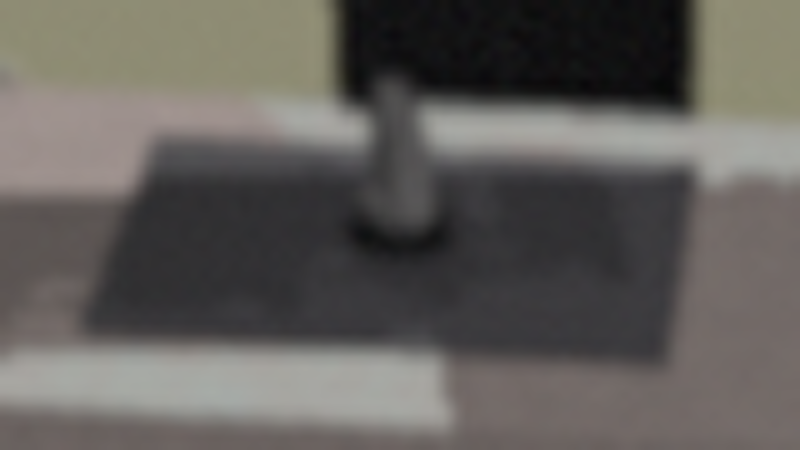

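```bash
python3 - <<'E'
from h import *
plan([.5795,.1704,.1625],goal_rot(np.radians(-84.9)),{'position':np.array([.5805,.1069,.2221]),'tool_rot':R.from_matrix(goal_rot(np.radians(-88.41))).as_quat()})
E
```

```text
rows:  [-0.127   0.1192  0.0015] [ 0.     -0.0195  0.    ] nrows 1.393508148523 0.3282828282828266
```

```bash
python3 -m crank '[[-0.06,0,0.0015,0,-0.0195,0,-0.3],[-0.127,0,0.0015,0,-0.0195,0,-0.3],[-0.127,0.04,0.0015,0,-0.0195,0,-0.3],[-0.127,0.08,0.0015,0,-0.0195,0,-0.3],[-0.127,0.119,0.0015,0,-0.0195,0,-0.3],[-0.127,0.119,0.0015,0,-0.0195,0,-0.3],[-0.127,0.119,0.0015,0,-0.0195,0,-0.3],[-0.127,0.119,0.0015,0,-0.0195,0,-0.3]]'; python3 - <<'E'
from h import *
avg(4)
im=vision.camera("wrist")
cv2.imwrite('pics/w20c.png',cv2.resize(im[200:310,260:395],None,fx=4,fy=5,interpolation=cv2.INTER_CUBIC))
E
```

```text
time: 34.28
position: [0.5803, 0.1701, 0.1637]
tool_rot: [-0.521, 0.477, -0.478, 0.522]
ft_force: [-0.0, -0.2, -0.2]
grip_width: 0.0301
pos [0.5802 0.1701 0.1636] sd [0.0001 0.     0.0001] yaw -84.93340166954096 F [-0.3597  0.1459 -0.4888] sd [0.4534 0.3817 0.3628] M [-0.0661  0.0504 -0.0211] w 0.030394288216420436
```

View pics/w20c.png

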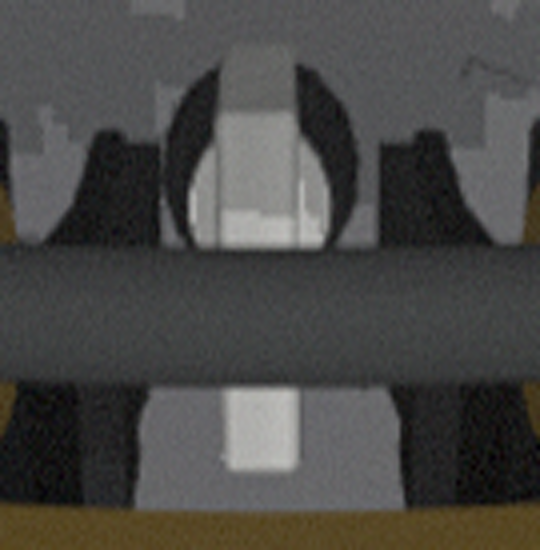

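```bash
python3 -m crank '[[-0.0025,0.001,-0.002,0,0,0,-0.3],[-0.0025,0.001,-0.002,0,0,0,-0.7],[-0.0025,0.001,-0.002,0,0,0,-1],[-0.0025,0.001,-0.002,0,0,0,-1],[-0.0025,0.001,-0.002,0,0,0,-1],[-0.0025,0.001,-0.002,0,0,0,-1]]' 60; python3 - <<'E'
from h import *
avg(3)
E
python3 -m crank '[[0,0.002,0,0,0,0,-1],[0,0.004,0,0,0,0,-1],[0,0.006,0,0,0,0,-1],[0,0.008,0,0,0,0,-1],[0,0.008,0,0,0,0,-1]]'; python3 -m crank '[[0,0.001,0,0,0,0,-1],[0,0.002,0,0,0,0,-1],[0,0.002,0,0,0,0,-1]]'
```

```text
time: 35.28
position: [0.5785, 0.1712, 0.1623]
tool_rot: [-0.522, 0.477, -0.477, 0.522]
ft_force: [-0.6, 0.7, 1.1]
grip_width: 0.0096
pos [0.5785 0.1712 0.1623] sd [0. 0. 0.] yaw -84.93576281276215 F [-0.5639  0.2467  1.3325] sd [0.2512 0.4247 0.1748] M [-0.0484  0.1131 -0.036 ] w 0.009796416821829487
time: 36.05
position: [0.5786, 0.1712, 0.1591]
tool_rot: [-0.522, 0.477, -0.477, 0.522]
ft_force: [-2.0, -0.1, 7.7]
grip_width: 0.0096
time: 36.42
position: [0.5786, 0.1712, 0.159]
tool_rot: [-0.521, 0.477, -0.478, 0.522]
ft_force: [-3.1, -0.6, 11.2]
grip_width: 0.0093
```

```bash
python3 -m crank '[[0,-0.001,0,0,0,0,-1],[0,-0.001,0,0,0.01,0,-1],[0,-0.001,0,0,0.02,0,-1],[0,-0.001,0,0,0.03,0,-1],[0,-0.001,0,0,0.03,0,-1]]'; python3 - <<'E'
from h import *
avg(2)
im=vision.camera("wrist"); cv2.imwrite('pics/w21.png',im)
cv2.imwrite('pics/w21c.png',cv2.resize(im[200:310,260:395],None,fx=4,fy=5,interpolation=cv2.INTER_CUBIC))
cv2.imwrite("pics/s21.png",cv2.resize(vision.camera("side")[140:200,275:375],None,fx=8,fy=8,interpolation=cv2.INTER_CUBIC))
E
```

```text
time: 37.05
position: [0.5786, 0.1712, 0.1591]
tool_rot: [0.498, -0.501, 0.502, -0.499]
ft_force: [-2.3, -0.7, 9.7]
grip_width: 0.0096
pos [0.5786 0.1712 0.1591] sd [0. 0. 0.] yaw -90.3211641283357 F [-2.2363 -0.8424  9.7829] sd [0.111  0.129  0.1052] M [-0.1858  0.5795 -0.0451] w 0.009655834592259778
```

View pics/w21c.png

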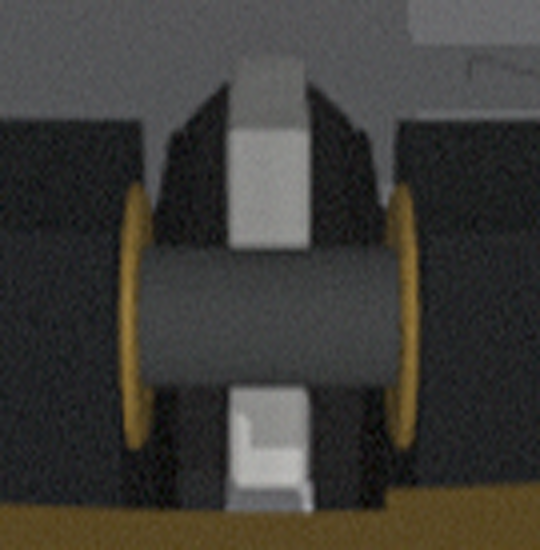

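View pics/s21.png

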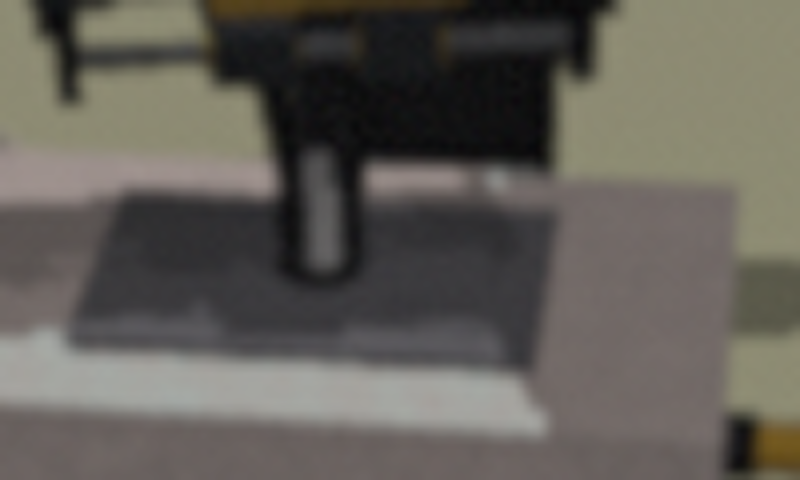

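```bash
python3 -m crank '[[0,0,0,0,0.015,0,-1],[0,0,0,0,0.03,0,-1],[0,0,0,0,0.03,0,-1]]'; python3 - <<'E'
from h import *
avg(2)
E
python3 -m crank '[[0,0,0,0,0.015,0,-1],[0,0,0,0,0.03,0,-1],[0,0,0,0,0.03,0,-1]]'; python3 - <<'E'
from h import *
avg(2)
im=vision.camera("wrist"); cv2.imwrite('pics/w22.png',im)
cv2.imwrite('pics/w22c.png',cv2.resize(im[200:310,260:395],None,fx=4,fy=5,interpolation=cv2.INTER_CUBIC))
E
```

```text
time: 37.62
position: [0.5787, 0.1712, 0.1591]
tool_rot: [0.474, -0.524, 0.525, -0.475]
ft_force: [-3.1, -0.6, 9.3]
grip_width: 0.0097
pos [0.5786 0.1712 0.1591] sd [0. 0. 0.] yaw -95.72688044441028 F [-3.0473 -0.9382  9.5347] sd [0.0227 0.3787 0.2802] M [-0.1346  0.5748 -0.0009] w 0.00949291703289694
time: 38.1
position: [0.5787, 0.1712, 0.1591]
tool_rot: [0.449, -0.546, 0.546, -0.449]
ft_force: [-2.3, -0.8, 10.5]
grip_width: 0.0094
pos [0.5787 0.1712 0.1591] sd [0. 0. 0.] yaw -101.12821903765449 F [-2.7823 -1.1823  9.7639] sd [0.4337 0.408  0.7482] M [-0.1681  0.608  -0.0204] w 0.009415394833985681
```

View pics/w22c.png

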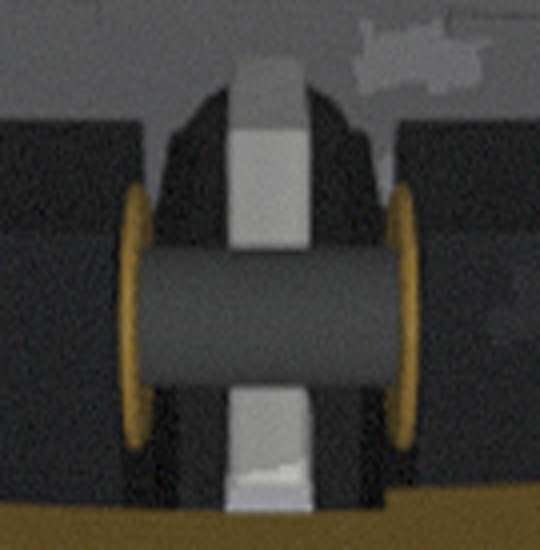

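```bash
python3 -m crank '[[0,-0.003,0,0,0.001,0,-1],[0,-0.006,0,0,0.001,0,-1],[0,-0.006,0,0,0.001,0,-1]]'; python3 -m crank '[[0,-0.003,0,0,0,0,-1],[0,-0.003,0,0,0,0,-1],[0,-0.003,0,0,0,0,-1]]'; python3 - <<'E'
from h import *
avg(2)
E
```

```text
time: 38.62
position: [0.5786, 0.1712, 0.1613]
tool_rot: [0.448, -0.547, 0.547, -0.449]
ft_force: [-0.7, -0.7, 5.4]
grip_width: 0.0098
time: 39.0
position: [0.5786, 0.1712, 0.1622]
tool_rot: [0.448, -0.547, 0.547, -0.448]
ft_force: [-0.5, -1.3, 5.5]
grip_width: 0.0094
pos [0.5786 0.1712 0.1622] sd [0. 0. 0.] yaw -101.30701085468144 F [-0.4276 -0.9323  5.1727] sd [0.0605 0.3506 0.3711] M [-0.1168  0.2655  0.0226] w 0.009587416037653732
```

```bash
python3 -m crank '[[0,-0.003,0,0,0,0,-1],[0,-0.006,0,0,0,0,-1],[0,-0.006,0,0,0,0,-1]]'; python3 -m crank '[[0,-0.002,0,0,0,0,-1],[0,-0.002,0,0,0,0,-1]]'; python3 - <<'E'
from h import *
avg(2)
E
```

```text
time: 39.48
position: [0.5786, 0.1712, 0.1652]
tool_rot: [0.448, -0.547, 0.547, -0.448]
ft_force: [-1.2, -0.8, 3.1]
grip_width: 0.0095
time: 39.72
position: [0.5786, 0.1712, 0.1661]
tool_rot: [0.448, -0.547, 0.547, -0.448]
ft_force: [-1.0, 0.1, 3.4]
grip_width: 0.0093
pos [0.5786 0.1712 0.1661] sd [0. 0. 0.] yaw -101.3086310474689 F [-0.3697 -0.4141  3.3095] sd [0.6761 0.5185 0.0492] M [-0.1206  0.1475  0.0426] w 0.00942395655983696
```

```bash
python3 -m crank '[[0,-0.0005,0,0,0,0,-0.3],[0,-0.0005,0,0,0,0,-0.3],[0,-0.0005,0,0,0,0,-0.3],[0,-0.06,0,0,0,0,-0.3],[0,-0.12,0,0,0,0,-0.3],[0.06,-0.14,0,0,0,0,-0.3],[0.12,-0.14,0,0,0,0,-0.3],[0.12,-0.14,0,0,0,0,-0.3],[0.12,-0.14,0,0,0,0,-0.3],[0.12,-0.14,0,0,0,0,-0.3]]';python3 -m crank '[[0,0,0,0,0,0,-0.3],[0,0,0,0,0,0,-0.3]]'; python3 - <<'E'
from h import *
import json
avg(3);o=st()
im=vision.camera("wrist")
json.dump({k:np.array(o[k]).tolist() for k in ('position','tool_rot')},open('w23.json','w'))
cv2.imwrite("pics/w23.png",im)
cv2.imwrite('pics/w23c.png',cv2.resize(im[60:180,270:390],None,fx=5,fy=5,interpolation=cv2.INTER_CUBIC))
im=vision.camera("side")
cv2.imwrite("pics/s23.png",cv2.resize(im[150:195,275:355],None,fx=10,fy=10,interpolation=cv2.INTER_CUBIC))
w=np.radians(-101.3)
for p in (0,.003,.005,.008,.011): print(p,[np.round((np.array(proj('side',[.5795+s*.02*np.cos(w),.169+s*.02*np.sin(w),zz]))-[275,150])*10) for s in (-1,1) for zz in (.182-p,.156-p)])
E
```

```text
time: 41.08
position: [0.5668, 0.1132, 0.2359]
tool_rot: [-0.449, 0.547, -0.547, 0.449]
ft_force: [0.5, -0.4, 0.3]
grip_width: 0.0307
time: 41.32
position: [0.5667, 0.1129, 0.236]
tool_rot: [-0.449, 0.547, -0.547, 0.448]
ft_force: [-0.4, 0.4, -0.2]
grip_width: 0.0305
pos [0.5667 0.1128 0.236 ] sd [0.     0.0001 0.    ] yaw -101.27578964630528 F [-0.4175  0.2387  0.1039] sd [0.1187 0.2773 0.4723] M [-0.0948  0.0601 -0.0317] w 0.030420883586133762
t 41.48 q [0.0028 0.4644 1.554  0.     1.1233 0.1998] p [0.5667 0.1126 0.2361] yawx -101.2928976895647 ydir [-0.0001  0.     -1.    ] F [-0.3157  0.5133  0.6913] M [-0.0329  0.0791  0.0197] w 0.0304
0 [array([405.,  49.]), array([405., 136.]), array([390., 112.]), array([391., 201.])]
0.003 [array([405.,  59.]), array([405., 146.]), array([390., 123.]), array([391., 211.])]
0.005 [array([405.,  66.]), array([405., 153.]), array([390., 129.]), array([391., 218.])]
0.008 [array([405.,  76.]), array([405., 162.]), array([390., 140.]), array([391., 228.])]
0.011 [array([405.,  86.]), array([405., 172.]), array([390., 150.]), array([391., 238.])]
```

View pics/w23.png

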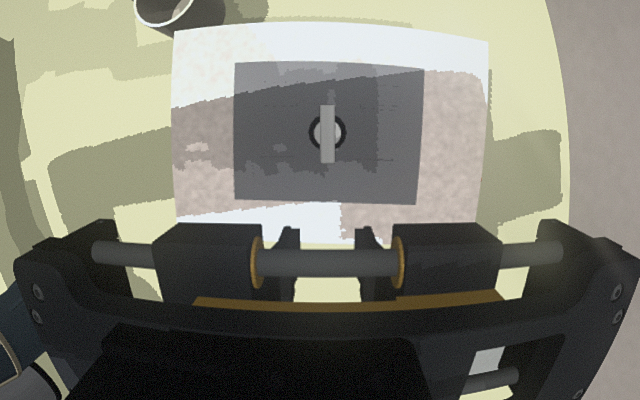

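View pics/w23c.png

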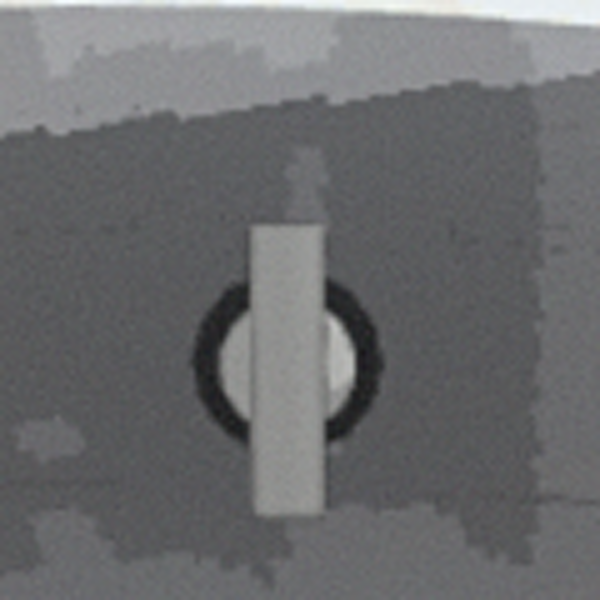

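View pics/s23.png

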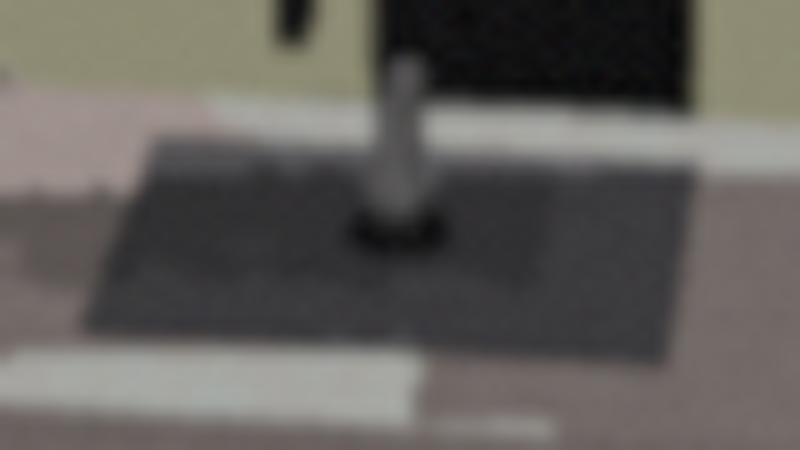

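```bash
python3 - <<'E'
from h import *
cv2.imwrite("pics/s24.png",vision.camera("side")); st()
print(robot.hand_in())
E
```

```text
t 41.62 q [0.0025 0.4642 1.5541 0.     1.1233 0.1999] p [0.5667 0.1124 0.2362] yawx -101.31096895224665 ydir [ 0.  0. -1.] F [ 0.1584 -0.4145 -0.6653] M [-0.0596  0.0993 -0.0199] w 0.0305
the job is handed in; nothing more can be done
None
```

View pics/s24.png

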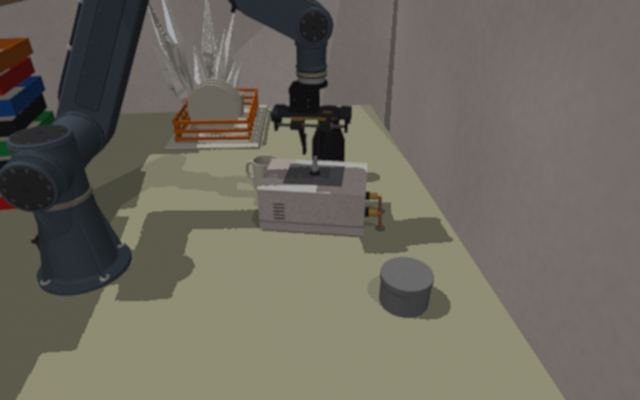

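The hatch is back in the opening and the last checks show it locked. I handed the job in at about 41.6 s with the arm clear of the hatch and box; no verdict was reported.

**What I did:** I carried the hatch by its wing, lowered it flush, found the slot and pushed the stud in. I then turned it about 90° clockwise, let it spring up and let go.

**What went wrong on the way:** The wing slipped in the grip on the first two turns because the pin was not deep enough. It stopped about 55° and then about 73° from the slot's line. I regripped each time, and on the third try pressed until it touched bottom. The measured push stayed below about 12 N throughout, with sideways forces up to about 11 N.

**Last checks:**
- **Wing direction:** it stands at −101.3° in the world frame, about 90° past the slot's line and about 2° off the box's y axis.
- **Stud height:** while I still held it, it rose about 7 mm from the bottom under spring force. In the side picture it then stood about 6 mm higher than when it was blocked, roughly 0–2 mm in.
- **Hatch:** it looks flush and level in the side picture.
- **Mug, tin and flask:** they look untouched in the final picture, but I did not measure their positions again.

**Readings that disagreed:** my estimates of how deep the catch sits varied by several millimetres between grips, because the wing slipped. I did not test the lock by pulling on the hatch.

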